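Pull the core plug from a film roll and pack it in the returns box

ROBOT

A 6-joint arm with a two-finger parallel gripper is mounted at the origin on the work surface. World frame = base frame: x ahead of the robot, y to its left, z up, the work surface at z = 0. Lengths are in m, angles in rad, forces in N, time in s.
With the tool pointing down it reaches from about 0.35 to 0.875 m from the base axis. Payload 4.2 kg.
Tool frame: the origin (TCP) lies on the centre line of the jaws, within the pads' length; the fingertips stand bot.tip_reach ahead of it and the grasp point (between the pads) is the TCP (bot.tip_reach is the distance from the TCP to the fingertips, in m); x points along the fingers, z is the direction in which the jaws open and shut, and the axes are right-handed (so a half turn about x gives the same grasp; the last joint's range is limited). The gripper opens to 85 mm and grips with 20 to 120 N. Pads are 22 mm wide; open, the fingers measure 114 mm over their backs; the gripper's body (76 mm by 85 mm) begins 54 mm behind the grasp point. The pads swing forward as they close: fully open they stand 13 mm farther back than shut.
Start: joints at [-1.017, 0.385, 0.008, 0, -1.194, -0.259], TCP at [0.182, -0.598, 0.25] pointing down, gripper open.
Joint ranges: [-3.14, 3.14], [-1.21, 2.06], [-1.07, 1.41], [-3.16, 2.05], [-2.99, -0.16], [-3.1, 3.1]. Speed limits (rad/s): [2.79, 2.79, 3.14, 3.14, 3.14, 3.14].

INTERFACE

Orientations are given as a unit quaternion [x, y, z, w].
In Python, from bench import status, camera, camera_model, workorder, bot gives the robot as it stands.
- The arm moves only by the shell command python3 -m handwheel 'ROWS'. ROWS is JSON, a list of rows, each an object with "claw": the opening, from -1 (shut) to 1 (fully open), so that 0 is half open; "delta_pos": the shift along the tool's x, y, z in m, a list of three; "delta_rot": the turn, a rotation vector about the tool's x, y, z in degrees, a list of three. In form: [{"claw": claw, "delta_pos": [dx, dy, dz], "delta_rot": [rx, ry, rz]}, ...]. A call has 1 to 5 rows; each row is the pose to reach, as a shift and turn from the pose commanded when the call began, along the tool's axes at that moment; what a row does not reach only later rows make up. A row lasts 1/10 s, in which the tool goes at most 50 mm and 8.59 degrees, less where a joint would pass 70% of its speed; a pose out of reach is approached as far as the arm can. A call with a gripper value outside its range is refused whole. The fingers move at their own pace and stop on an object; the grip force is fixed at half the most. Time passes only in rows, so rows that repeat a pose let the fingers close. It gives the time, the measured TCP pose, the force and the opening at its end, in the units of the state.
- status.state(): the state, without advancing time (a new reading comes with each control period).
- camera(name): name is "side" or "top" or "wrist"; returns the picture (480x640x3 uint8, blue, green, red); there is no depth.
- camera_model(name): a dict with "fovy" (degrees; the focal length in pixels is half the picture's height over the tangent of half this angle, whatever the lens; pixels are square), "cx", "cy" (the principal point, pixels), "cam_to_world" (4x4, takes a point from camera to world coordinates). Camera axes: x right, y up, looking along -z (the intrinsics and any distortion apply to the point x, -y, -z); pixel columns grow to the right and rows downward; lengths in m; the calibration is good to about 2 mm. A picture is of the moment at which its call begins: read the wrist's pose just before it. camera_model takes no time and is no camera call; for the wrist camera it gives the pose at the moment of the call.
- workorder.sign_off(): hands the job in, once; it reports no verdict.
The state is a dict: "clock": time; "qpos": joint angles; "dq": joint speeds; "joint_torque": joint torques, N m; "ee_pos": TCP position; "tcp_rot": TCP orientation; "force": force on the tool from outside, world axes, zero at the start; "torque": the same for the moment, N m; "width": opening from 0.0 (shut) to 1.0 (fully open).
Only numpy, scipy, OpenCV 4.12 (cv2) and the standard library are available. Lean on these libraries where they do the work, as an engineer would, in place of code of your own. Each camera call takes 0.05 s, during which the arm holds its last target. There are 200 camera calls.

TASK

Take the plug puller from its stand, tip its foot in through the hole of the core plug that still sits in one of the two film rolls, stand it upright so that it hooks under the plug, and pull the plug straight up and off without dragging or lifting the roll; the puller's reach is whatever the last user left, so feel for it. Handling the plug with the puller only, never with the fingers, pack it flat in the empty corner of the returns box beside the other three so that nothing stands above the rim, then hang the puller back in its stand and leave everything else where it is.

Things in the scene. Friction and masses are not known exactly. Their poses are not given: they have to be found in the camera images.
- plug: grey plastic core plug: flat round flange 118 mm across, 6 mm thick, with a round 50 mm hole in its middle, on a hub 99 mm across and 44 mm deep, hollow and open below (89 mm across inside). Origin: centre of the hub's underside, z up. Flange underside at z = 44 mm, top at 50 mm (raised beads look 1.5 mm higher). About 120 g.
- plug_hole (a point): centre of that plug's hole, level with the flange's top. At the start the flange lies on the roll's top and the core grips the ribs round the uppermost 14 mm of the hub: a straight upward pull of about 7 to 13 N (how much differs) frees the plug after it has risen some 5 to 8 mm; then it is loose and hangs on the foot, which catches 7 mm under the hole's edge at each end.
- roll: film roll standing on end, the one with the plug in it: 180 mm across, 125 mm tall, about 1.9 kg, standing loose on the bench; its core is open, 102 mm across inside, over the full height. Origin: centre of its underside, z up.
- other_roll: the second film roll, same size, without a plug; it stays where it is. Origin: centre of its underside
- puller_grip (a point): centre of the puller's black handle, a flat upright block 76 mm long (x), 20 thick (y), 50 tall (z); grip it across the 20 mm. z points up. A sleeve 13 mm across (collar 17) reaches 64 mm below this point; out of it comes a telescopic steel stem, 9 mm across, locked (holds 50 N) at a reach that differs each time: the foot's centre is 100 to 144 mm straight below this point. Feel for it.
- puller: the puller, 220 g, axes as puller_grip, origin 131 mm below it. Its foot: a bar 64 mm long (x), 10 wide, 8 tall. Hooking it (foot centre along its low end from the hole's centre / above mid-flange, mm): tilted 30 degrees from -19/+24 by -9/+5 to +9/-5, low end through the hole first; ease to 20 degrees at +9/-14, upper end now through; upright at 0/-24. Clearance 2 to 3 mm. Out: the reverse.
- stand_slot (a point): fixed puller stand: steel shelf 150 mm above the bench, with a slot 22 mm wide between tines pointing along its -x (towards the robot). The point lies at the shelf's upper face, where the stem hangs, the handle across the tines (length along y). Slot mouth 26 mm away along -x, closed end 49 mm along +x; nothing stands above the shelf. The puller goes in and out level, along x.
- box: returns box, an open cardboard tray fixed on the bench, 268 x 268 mm outside, walls and floor 4 mm, rim 62 mm above the bench, turned by any angle. Origin: centre of its underside, at bench height. A plug standing flat in it is 8 mm below the rim. Its four places lie at x, y = -65 or +65 mm.
- box_empty (a point): centre of the box's empty place, on its inner floor, 4 mm above the bench (at x = y = -65 mm in the box)
- packed0: core plug like the first, already packed flat in the box, loose; origin: centre of its underside
- packed1: another packed core plug, as packed0
- packed2: another packed core plug, as packed0
- marker: black and white marker pen, 132 mm long, 18 mm across, lying on the bench; leave it alone
- tape_gun: grey tape dispenser, 175 x 62 mm, 106 mm tall, standing on the bench; leave it alone
- knife: yellow carton knife, 145 mm long, lying on the bench; leave it alone
Things that resemble listed ones, but are neither listed nor needed, are in the scene too. Of the things that look like the puller, the larger one is meant.

How it is judged:
On the way, in this order (a step that is already met when the one before it is completed fails the run):
1. the plug hangs off the roll from the puller alone, fairly level, its hub clear above the core (z of plug in the frame of roll above 0.127 m and contact force between puller and plug above 0.4 N and contact force between the fingers and plug below 0.3 N and angle between plug's own z axis and vertical below 0.4 rad), for 0.2 s.
2. the plug stands flat in the box's empty place and the puller is unhooked and drawn out of it (horizontal distance between plug and box_empty below 0.025 m and z of plug in the frame of box below 0.008 m and angle between plug's own z axis and vertical below 0.08 rad and contact force between puller and plug below 0.1 N and distance between puller_grip and plug_hole above 0.15 m), for 0.2 s.
At the end, for the whole second after the job is handed in: The plug stands flat (within 4 degrees) on the box floor within 25 mm of the empty place's centre; the three packed plugs still stand flat on the floor; the puller hangs upright and still in the stand's slot, handle on the tines; everything else is where it was (horizontal distance between plug and box_empty below 0.025 m and z of each of plug, packed0, packed1, packed2 in the frame of box below 0.008 m and angle between each of plug, packed0, packed1, packed2's own z axis and vertical below 0.08 rad and linear speed of each of plug, puller below 0.02 m/s and height (world z) of puller_grip between 0.168 and 0.183 m and horizontal distance between puller_grip and stand_slot below 0.055 m and angle between puller_grip's own z axis and vertical below 0.12 rad); the robot touches nothing.
It fails at once if the fingers touch the plug (contact force between the fingers and plug above 1 N).
It fails at once if the roll is dragged, lifted or tipped by more than 30 mm (distance of roll from where it was at the start of the episode above 0.03 m or angle between roll's own z axis and vertical above 0.15 rad).
It fails at once if the other roll is shifted by more than 30 mm (distance of other_roll from where it was at the start of the episode above 0.03 m).
It fails at once if the marker, tape dispenser or knife is shifted by more than 40 mm (distance of any of marker, tape_gun, knife from where it was at the start of the episode above 0.04 m).
It also fails if it takes over 70 s, if anything falls off the work surface, if the arm or the gripper's body presses on something with over 40 N, if the wrist force passes 120 N, or if a joint passes its speed limit or range.

## Working session

There is one attempt and no reset: what is moved stays moved. The work goes in short steps, Python scripts to look and compute and a shell command to move; the robot and the scene stay as the last step left them, time stands still between calls to the robot, and variables do not carry over. Pictures are saved under pics/ and viewed, about 8 in all and at most 12, crops included, and the job is handed in when it is done.

```bash
mkdir -p pics; ls
python3 - <<'E'
from bench import status,camera,camera_model,bot
import cv2,json
s=status.state();print(s);print(bot.tip_reach)
for n in("top","side","wrist"):
    m=camera_model(n);print(n,m)
    cv2.imwrite(f"pics/{n}0.png",camera(n))
E
```

```text
pics
{'clock': 0.0, 'qpos': array([-1.01739939e+00,  3.85547103e-01,  6.58836935e-03, -4.94199837e-04,
       -1.19401696e+00, -2.58603304e-01]), 'dq': array([ 0.00072282, -0.00047534,  0.00028268,  0.00021008, -0.00011853,
       -0.00127178]), 'joint_torque': array([-3.04962361e-05, -3.92285979e+01,  1.88406640e+01,  4.18648347e+00,
       -4.59177376e-03,  8.52079665e-06]), 'ee_pos': array([ 0.18144053, -0.59749469,  0.24921331]), 'tcp_rot': array([-0.56731588,  0.42076183,  0.56862704,  0.42163428]), 'force': array([0.61916496, 0.03898177, 0.69334412]), 'torque': array([ 0.01344247, -0.0013485 ,  0.03066813]), 'width': 1.0004599719707366}
0.019
top {'fovy': 56.42957228940756, 'cx': 317.17337012357734, 'cy': 247.2674090949528, 'cam_to_world': array([[-0.01396554,  0.99786862, -0.06374305,  0.47211308],
       [-0.99989417, -0.01419683, -0.00317694, -0.00335484],
       [-0.00407511,  0.06369194,  0.99796129,  1.2078419 ],
       [ 0.        ,  0.        ,  0.        ,  1.        ]])}
side {'fovy': 44.86515891520478, 'cx': 322.3618754384605, 'cy': 246.402733828288, 'cam_to_world': array([[-0.77636021,  0.45925306, -0.43168443, -0.01392535],
       [-0.63026509, -0.57168874,  0.52529792,  0.66536676],
       [-0.00554445,  0.67989603,  0.73328756,  1.06497382],
       [ 0.        ,  0.        ,  0.        ,  1.        ]])}
wrist {'fovy': 58.801971479626985, 'cx': 319.70514784259, 'cy': 235.11930251794848, 'cam_to_world': array([[-0.290808  , -0.92348296, -0.25021978,  0.11824484],
       [ 0.9567801 , -0.2802503 , -0.07766346, -0.61704343],
       [ 0.00159672, -0.26199046,  0.96506914,  0.37248107],
       [ 0.        ,  0.        ,  0.        ,  1.        ]])}
```

View pics/top0.png

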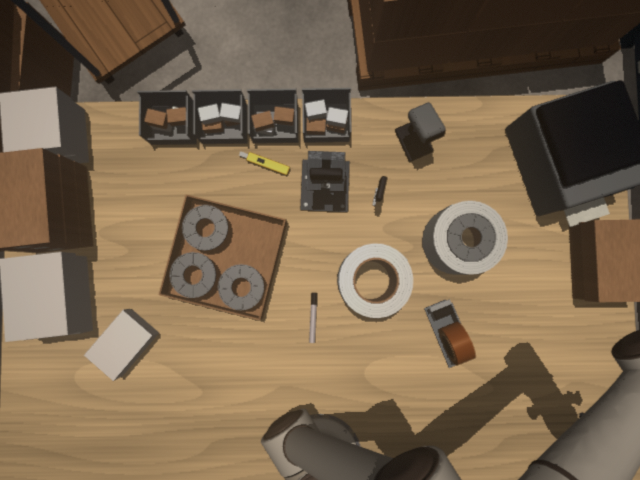

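View pics/side0.png

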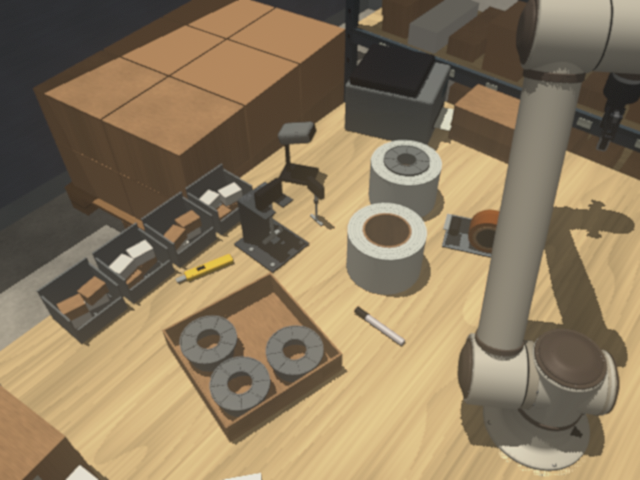

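Top view: candidates for the puller are the dark handle in the stand at (326,176), a small black thing lying at (380,190), and a lamp/scanner-like post at (420,130). The plug is in the roll at (471,237), and the empty core at (376,281). The box's empty corner is at about (256,240). I'll check the stand in a close crop.

```bash
cat > h.py <<'E'
import numpy as np,cv2
from bench import status,camera,camera_model,bot
from scipy.spatial.transform import Rotation as R
def ray(m,u,v):
    f=240/np.tan(np.radians(m["fovy"]/2));M=m["cam_to_world"]
    return M[:3,3],M[:3,:3]@np.array([(u-m["cx"])/f,-(v-m["cy"])/f,-1])
def onz(m,u,v,z):
    o,d=ray(m,u,v);return o+d*(z-o[2])/d[2]
def proj(m,p):
    f=240/np.tan(np.radians(m["fovy"]/2));M=m["cam_to_world"]
    q=M[:3,:3].T@(np.asarray(p)-M[:3,3]);return m["cx"]+f*q[0]/-q[2],m["cy"]-f*q[1]/-q[2]
E
python3 - <<'E'
from h import *
t=cv2.imread("pics/top0.png");s=cv2.imread("pics/side0.png")
a=cv2.resize(t[85:225,280:420],(560,560)[:2],interpolation=cv2.INTER_CUBIC)[:, :400]
b=cv2.resize(s[170:280,225:325],(400,440),interpolation=cv2.INTER_CUBIC)
a=cv2.resize(t[145:220,290:400],(400,273),interpolation=cv2.INTER_CUBIC)
o=np.zeros((440,800,3),np.uint8);o[:273,:400]=a;o[:,400:]=b
cv2.imwrite("pics/crop1.png",o)
m=camera_model("top")
for n,u,v,z in[("handle",326,175,.2),("plug",471,237,.131),("oroll",376,281,.125),("empty",256,240,.05),("tape",450,333,.05),("marker",313,318,0)]:
    print(n,onz(m,u,v,z).round(3))
for n,c in zip("ABCD",[(188,197),(287,221),(263,320),(162,293)]):print(n,onz(m,*c,.062).round(3))
# roll tops: near-white pixels ; plug: grey disc
hsv=cv2.cvtColor(t,cv2.COLOR_BGR2HSV)
w=((hsv[...,1]<45)&(hsv[...,2]>130)).astype(np.uint8);w[:, :330]=0;w[:190]=0;w[330:]=0;w[:,520:]=0
cs,_=cv2.findContours(w,cv2.RETR_CCOMP,cv2.CHAIN_APPROX_NONE)
for c in cs:
    if len(c)>60:
        e=cv2.fitEllipse(c);print("ell",np.round(e[0],1),np.round(e[1],1),onz(m,*e[0],.125).round(4))
E
```

```text
handle [ 0.701 -0.023  0.2  ]
plug [ 0.56  -0.371  0.131]
oroll [ 0.458 -0.141  0.125]
empty [0.567 0.159 0.05 ]
tape [ 0.321 -0.337  0.05 ]
marker [0.36  0.014 0.   ]
A [0.68  0.333 0.062]
B [0.614 0.077 0.062]
C [0.362 0.141 0.062]
D [0.434 0.398 0.062]
ell [375.3 280.3] [73.1 73.6] [ 0.4593 -0.1391  0.125 ]
ell [375.8 280.2] [47.5 47.6] [ 0.4597 -0.1402  0.125 ]
ell [469.8 237.1] [71.7 73.2] [ 0.5608 -0.3706  0.125 ]
ell [470.8 237.1] [49.8 50.2] [ 0.5606 -0.3729  0.125 ]
```

View pics/crop1.png

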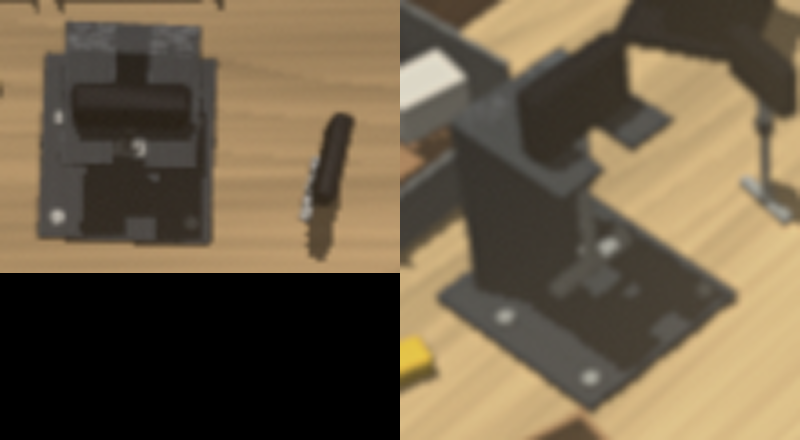

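The larger puller hangs in the stand with its handle at top-view px (326,174.5). The smaller lookalike at (380,190) is not the one. I'll move above the handle, jaws along world x, for a close wrist view.

```bash
cat >> h.py <<'E'
def pose():
    s=status.state();return s["ee_pos"],R.from_quat(s["tcp_rot"]),s
def Rd(yaw,tilt=0):
    # yaw (deg): world direction of jaw axis z_t; tilt about jaw axis
    a=np.radians(yaw);z=np.array([np.cos(a),np.sin(a),0]);x=np.array([0,0,-1.]);y=np.cross(z,x)
    return R.from_matrix(np.c_[x,y,z])*R.from_euler("z",tilt,degrees=True)
def go(p,Rt):
    p0,R0,s=pose();print("now",p0.round(4),"F",s["force"].round(2),"w",round(s["width"],3),"t",round(s["clock"],2))
    print("  dpos",(R0.inv().apply(np.asarray(p)-p0)).round(4),"drot",np.degrees((R0.inv()*Rt).as_rotvec()).round(2))
E
python3 - <<'E'
from h import *
p,r,s=pose();print(r.as_matrix().round(3))
M=camera_model("wrist")["cam_to_world"]
print("cam in tool",(r.inv().apply(M[:3,3]-p)).round(4),"look",r.inv().apply(-M[:3,2]).round(3))
for y in(0,180):go([.66,-.023,.33],Rd(y))
E
```

```text
[[-0.001 -0.957 -0.29 ]
 [ 0.002 -0.29   0.957]
 [-1.     0.     0.002]]
cam in tool [-0.1232  0.0662 -0.    ] look [ 0.965 -0.262 -0.   ]
now [ 0.1815 -0.5977  0.2495] F [ 0.36  0.26 -0.21] w 0.996 t 0.15
  dpos [-0.0799 -0.6248  0.411 ] drot [ 1.0688e+02  6.0000e-02 -9.0000e-02]
now [ 0.1815 -0.5977  0.2495] F [ 0.36  0.26 -0.21] w 0.996 t 0.15
  dpos [-0.0799 -0.6248  0.411 ] drot [-7.312e+01  9.000e-02  6.000e-02]
```

```bash
for i in 1 2 3; do python3 -m handwheel '[{"claw":1,"delta_pos":[-0.03,-0.21,0.137],"delta_rot":[0,0,0]},{"claw":1,"delta_pos":[-0.03,-0.21,0.137],"delta_rot":[0,0,0]},{"claw":1,"delta_pos":[-0.03,-0.21,0.137],"delta_rot":[0,0,0]},{"claw":1,"delta_pos":[-0.03,-0.21,0.137],"delta_rot":[0,0,0]},{"claw":1,"delta_pos":[-0.03,-0.21,0.137],"delta_rot":[0,0,0]}]'; done
for i in 1 2; do python3 -m handwheel '[{"claw":1,"delta_pos":[0,0,0],"delta_rot":[-36.5,0,0]},{"claw":1,"delta_pos":[0,0,0],"delta_rot":[-36.5,0,0]},{"claw":1,"delta_pos":[0,0,0],"delta_rot":[-36.5,0,0]},{"claw":1,"delta_pos":[0,0,0],"delta_rot":[-36.5,0,0]},{"claw":1,"delta_pos":[0,0,0],"delta_rot":[-36.5,0,0]}]'; done
python3 - <<'E'
from h import *
go([.66,-.023,.33],Rd(180))
print(status.state()["qpos"].round(2))
im=camera("wrist");cv2.imwrite("pics/w1.png",im)
im=camera("top");cv2.imwrite("pics/t1.png",im)
E
```

```text
clock: 0.65
ee_pos: [0.3419, -0.4061, 0.2801]
tcp_rot: [-0.568, 0.421, 0.568, 0.421]
force: [0.3, 0.1, -0.2]
width: 0.997
clock: 1.15
ee_pos: [0.5014, -0.2157, 0.3099]
tcp_rot: [-0.568, 0.421, 0.568, 0.421]
force: [0.2, 0.2, -0.0]
width: 0.999
clock: 1.65
ee_pos: [0.661, -0.0257, 0.3394]
tcp_rot: [-0.568, 0.421, 0.568, 0.421]
force: [1.0, -0.5, 0.3]
width: 0.999
clock: 2.15
ee_pos: [0.6601, -0.0273, 0.3388]
tcp_rot: [-0.671, 0.221, 0.672, 0.221]
force: [-0.1, -0.4, -0.4]
width: 0.999
clock: 2.65
ee_pos: [0.66, -0.0274, 0.3388]
tcp_rot: [-0.707, -0.001, 0.707, -0.0]
force: [0.2, -0.0, 0.1]
width: 1.005
now [ 0.66   -0.0274  0.3388] F [ 0.21 -0.01  0.05] w 1.005 t 2.65
  dpos [ 0.0088 -0.0044  0.    ] drot [0.08 0.06 0.  ]
[ 0.2   0.41  0.26 -0.   -1.43 -0.2 ]
```

View pics/w1.png

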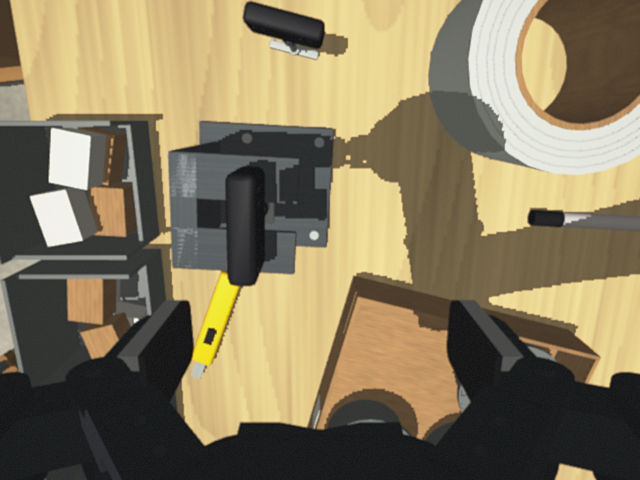

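Wrist view: the puller handle is at about (246,226), nearly along world y, and clear all round. Next I'll measure it in the wrist image, and the box and plugs in the top image.

Run:
```python
from h import *
im=cv2.imread("pics/w1.png");m=camera_model("wrist")
g=cv2.cvtColor(im,cv2.COLOR_BGR2GRAY)
for v in(185,225,265):print(v,g[v,218:282:2])
k=(g<34).astype(np.uint8);k[:150]=0;k[300:]=0;k[:,:215]=0;k[:,280:]=0
cs,_=cv2.findContours(k,0,1);c=max(cs,key=cv2.contourArea);print(cv2.minAreaRect(c))
for u,v in cv2.boxPoints(cv2.minAreaRect(c)):print((u,v),onz(m,u,v,.2).round(4))
t=cv2.imread("pics/t1.png");mt=camera_model("top")
# packed plugs: grey discs inside the box
h=cv2.cvtColor(t,cv2.COLOR_BGR2HSV);k=((h[...,1]<60)&(h[...,2]<140)).astype(np.uint8);k[:190]=0;k[330:]=0;k[:,:155]=0;k[:,295:]=0
k=cv2.morphologyEx(k,2,np.ones((3,3)))
cs,_=cv2.findContours(k,0,1)
for c in cs:
    if cv2.contourArea(c)>300:
        q,r=cv2.minEnclosingCircle(c);e=cv2.fitEllipse(c);print("plug",np.round(q,1),round(r,1),np.round(e[0],1),np.round(e[1],1),onz(mt,*e[0],.054).round(4))
```

```text
185 [101 102 101  97  38  42  50  54  57  58  61  65  65  68  72  70  52  42
  33  23  23  26  19  31  43  47  46  46  46  59  99  47]
225 [ 37  75 103 105  66  38  45  50  54  55  58  62  63  61  60  57  44  35
  27  18  20  17  21  54 102 101  96 100  98  99 100 100]
265 [94 95 93 94 93 37 43 52 52 53 56 51 50 51 48 47 39 33 31 26 22 25 49 94
 94 95 93 92 95 94 93 94]
((255.5684051513672, 223.29776000976562), (115.74107360839844, 36.09100341796875), 78.79405212402344)
(np.float32(226.6206), np.float32(170.03741)) [ 0.7169 -0.064   0.2   ]
(np.float32(262.02353), np.float32(163.02362)) [ 0.6951 -0.0682  0.2   ]
(np.float32(284.5162), np.float32(276.5581)) [0.6831 0.0055 0.2   ]
(np.float32(249.11328), np.float32(283.5719)) [0.7065 0.0103 0.2   ]
plug [205.  266.5] 63.1 [193.  278.4] [ 37.3 131. ] [0.4699 0.3213 0.054 ]
plug [264.  259.5] 72.6 [265.6 276. ] [ 12.5 226.6] [0.4736 0.1341 0.054 ]
```

Run:
```python
from h import *
m=camera_model("wrist")
print("handle",onz(m,239.7,226,.2).round(4), onz(m,239,172,.2).round(4),onz(m,240.5,280,.2).round(4))
t=cv2.imread("pics/top0.png");mt=camera_model("top")
g=cv2.resize(cv2.cvtColor(t,6),None,fx=4,fy=4,interpolation=cv2.INTER_CUBIC)
P={}
for n,(u,v) in dict(A=(205,227),C=(241,288),D=(193,275),plug=(471,237)).items():
    x0,y0=(u-32)*4,(v-32)*4;s=g[y0:y0+256,x0:x0+256]
    for rr,nm,(a,b) in((0,"flange",(82,110)),(0,"hole",(32,50))):
        c=cv2.HoughCircles(s,cv2.HOUGH_GRADIENT,1,200,param1=80,param2=12,minRadius=a,maxRadius=b)
        if c is not None:
            q=c[0,0];uu,vv=(x0+q[0])/4-.375,(y0+q[1])/4-.375
            z=.131 if n=="plug" else .054
            P[n+nm]=onz(mt,uu,vv,z);print(n,nm,round(uu,1),round(vv,1),q[2]/4,P[n+nm].round(4))
```

```text
handle [ 0.7107 -0.0287  0.2   ] [ 0.7094 -0.0628  0.2   ] [0.712  0.0078 0.2   ]
A flange 204.8 227.0 22.4 [0.6027 0.2913 0.054 ]
A hole 204.5 227.0 9.275 [0.6027 0.2919 0.054 ]
C flange 239.8 286.5 23.425 [0.4475 0.2009 0.054 ]
C hole 240.5 287.0 9.7 [0.4462 0.1989 0.054 ]
D flange 192.0 274.5 22.925 [0.4801 0.3239 0.054 ]
D hole 192.0 274.2 9.275 [0.4807 0.3239 0.054 ]
plug flange 470.8 237.0 24.4 [ 0.5604 -0.3707  0.131 ]
```

```bash
python3 -c "
from h import *
go([.7095,-.028,.178],Rd(178))"
```

```text
now [ 0.6601 -0.0274  0.3389] F [-0.12  0.26 -0.01] w 1.002 t 2.75
  dpos [ 0.1608  0.0005 -0.0496] drot [1.88 0.06 0.  ]
```

```bash
python3 -m handwheel '[{"claw":1,"delta_pos":[0.05,0,-0.05],"delta_rot":[1.9,0,0]},{"claw":1,"delta_pos":[0.1,0,-0.05],"delta_rot":[1.9,0,0]},{"claw":1,"delta_pos":[0.13,0,-0.05],"delta_rot":[1.9,0,0]},{"claw":1,"delta_pos":[0.15,0,-0.05],"delta_rot":[1.9,0,0]},{"claw":1,"delta_pos":[0.161,0,-0.05],"delta_rot":[1.9,0,0]}]'
python3 -m handwheel '[{"claw":0,"delta_pos":[0,0,0],"delta_rot":[0,0,0]},{"claw":-0.4,"delta_pos":[0,0,0],"delta_rot":[0,0,0]},{"claw":-1,"delta_pos":[0,0,0],"delta_rot":[0,0,0]},{"claw":-1,"delta_pos":[0,0,0],"delta_rot":[0,0,0]},{"claw":-1,"delta_pos":[0,0,0],"delta_rot":[0,0,0]}]'
python3 -m handwheel '[{"claw":-1,"delta_pos":[0,0,0],"delta_rot":[0,0,0]},{"claw":-1,"delta_pos":[0,0,0],"delta_rot":[0,0,0]},{"claw":-1,"delta_pos":[0,0,0],"delta_rot":[0,0,0]}]'
python3 -c "
from h import *
go([.7095,-.028,.18],Rd(178))
cv2.imwrite('pics/w2.png',camera('wrist'))"
```

```text
clock: 3.25
ee_pos: [0.7089, -0.0277, 0.1746]
tcp_rot: [-0.705, 0.013, 0.709, 0.013]
force: [-0.2, -0.4, 0.5]
width: 1.002
clock: 3.75
ee_pos: [0.7108, -0.0275, 0.1802]
tcp_rot: [0.708, -0.012, -0.706, -0.012]
force: [-0.9, 0.0, 4.1]
width: 0.226
clock: 4.05
ee_pos: [0.7108, -0.0275, 0.1802]
tcp_rot: [0.708, -0.012, -0.706, -0.012]
force: [-0.9, 1.7, 5.6]
width: 0.224
now [ 0.7108 -0.0275  0.1802] F [-0.87  1.66  5.62] w 0.224 t 4.05
  dpos [0.0002 0.0006 0.0013] drot [ 0.01 -0.15  0.  ]
```

View pics/w2.png

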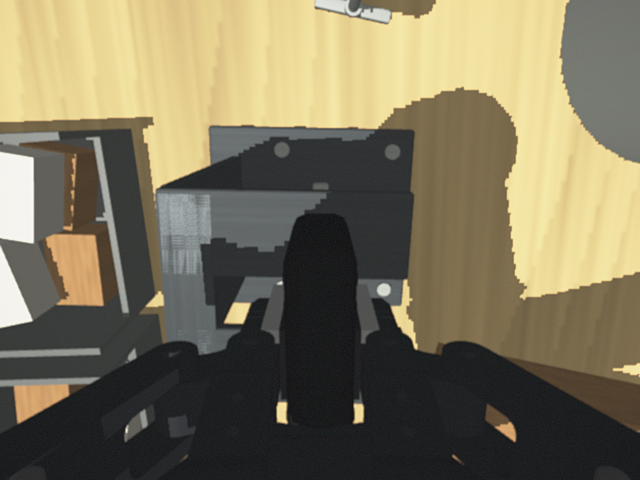

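Gripped: opening 19 mm. Next I lift slightly, slide out along the slot, raise, and go to a bare patch of bench (.60,-.21) to feel for the reach.

```bash
python3 -m handwheel '[{"claw":-1,"delta_pos":[-0.005,0,0],"delta_rot":[0,0,0]},{"claw":-1,"delta_pos":[-0.005,0,0],"delta_rot":[0,0,0]},{"claw":-1,"delta_pos":[-0.005,0,0.03],"delta_rot":[0,0,0]},{"claw":-1,"delta_pos":[-0.005,0,0.06],"delta_rot":[0,0,0]},{"claw":-1,"delta_pos":[-0.005,0,0.09],"delta_rot":[0,0,0]}]'
python3 -m handwheel '[{"claw":-1,"delta_pos":[0,0,0.01],"delta_rot":[0,0,0]},{"claw":-1,"delta_pos":[-0.05,0,0.01],"delta_rot":[0,0,0]},{"claw":-1,"delta_pos":[-0.1,0,0.01],"delta_rot":[0,0,0]},{"claw":-1,"delta_pos":[-0.14,0,0.01],"delta_rot":[0,0,0]},{"claw":-1,"delta_pos":[-0.14,0,0.01],"delta_rot":[0,0,0]}]'
python3 -c "
from h import *
go([.60,-.21,.325],Rd(178))
cv2.imwrite('pics/s2.png',camera('side'))"
```

```text
clock: 4.6
ee_pos: [0.6185, -0.0245, 0.1819]
tcp_rot: [-0.706, 0.013, 0.708, 0.013]
force: [-0.3, -0.0, -1.6]
width: 0.228
clock: 5.1
ee_pos: [0.6132, -0.0243, 0.3309]
tcp_rot: [0.712, -0.012, -0.702, -0.013]
force: [1.0, -0.0, -1.7]
width: 0.225
now [ 0.6132 -0.0243  0.3309] F [ 1.03 -0.01 -1.72] w 0.225 t 5.1
  dpos [0.0056 0.1861 0.0068] drot [ 0.02 -0.83  0.06]
```

```bash
python3 -m handwheel '[{"claw":-1,"delta_pos":[0,0.05,0.007],"delta_rot":[0,-0.8,0]},{"claw":-1,"delta_pos":[0,0.1,0.007],"delta_rot":[0,-0.8,0]},{"claw":-1,"delta_pos":[0,0.15,0.007],"delta_rot":[0,-0.8,0]},{"claw":-1,"delta_pos":[0,0.186,0.007],"delta_rot":[0,-0.8,0]},{"claw":-1,"delta_pos":[0,0.186,0.007],"delta_rot":[0,-0.8,0]}]'
python3 -c "
from h import *
go([.60,-.21,.17],Rd(178))
m=camera_model('side');p=pose()[0]
im=camera('side')
for r in(.1,.12,.144):print(r,proj(m,p-[0,0,r]))
u,v=map(int,proj(m,p-[0,0,.09]))
cv2.imwrite('pics/s3.png',cv2.resize(im[v-70:v+70,u-60:u+60],None,fx=4,fy=4,interpolation=2));print(u-60,v-70)"
```

```text
clock: 5.65
ee_pos: [0.5955, -0.2138, 0.3201]
tcp_rot: [-0.7, 0.014, 0.714, 0.015]
force: [-0.8, 1.3, -1.6]
width: 0.226
now [ 0.5955 -0.2138  0.3201] F [-0.8   1.25 -1.59] w 0.226 t 5.65
  dpos [ 0.1499 -0.004  -0.0072] drot [-0.35  1.11  0.01]
0.1 (np.float64(359.4015696951958), np.float64(156.44605166944606))
0.12 (np.float64(359.04932412746405), np.float64(163.2329790168514))
0.144 (np.float64(358.63653555208816), np.float64(171.18642492947237))
299 82
```

View pics/s3.png

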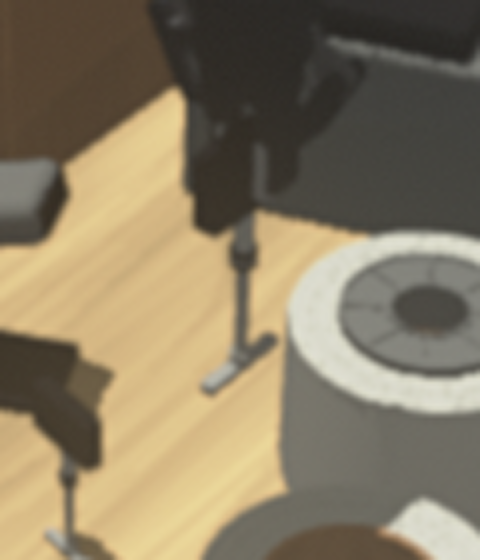

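The foot sits at about px (359,173) in the side view, which puts it about 147 mm below the TCP. I'll feel for it on the bench.

```bash
python3 -m handwheel '[{"claw":-1,"delta_pos":[0.05,-0.004,-0.005],"delta_rot":[0,0.8,0]},{"claw":-1,"delta_pos":[0.1,-0.004,-0.005],"delta_rot":[0,0.8,0]},{"claw":-1,"delta_pos":[0.145,-0.004,-0.005],"delta_rot":[0,0.8,0]},{"claw":-1,"delta_pos":[0.155,-0.004,-0.005],"delta_rot":[0,0.8,0]},{"claw":-1,"delta_pos":[0.155,-0.004,-0.005],"delta_rot":[0,0.8,0]}]'
python3 -c "
from h import *
go([.60,-.21,.15],Rd(178))"
python3 -m handwheel '[{"claw":-1,"delta_pos":[0.002,0,0],"delta_rot":[0,0,0]},{"claw":-1,"delta_pos":[0.004,0,0],"delta_rot":[0,0,0]},{"claw":-1,"delta_pos":[0.006,0,0],"delta_rot":[0,0,0]},{"claw":-1,"delta_pos":[0.007,0,0],"delta_rot":[0,0,0]},{"claw":-1,"delta_pos":[0.007,0,0],"delta_rot":[0,0,0]}]'
python3 -m handwheel '[{"claw":-1,"delta_pos":[0.001,0,0],"delta_rot":[0,0,0]},{"claw":-1,"delta_pos":[0.002,0,0],"delta_rot":[0,0,0]},{"claw":-1,"delta_pos":[0.003,0,0],"delta_rot":[0,0,0]},{"claw":-1,"delta_pos":[0.003,0,0],"delta_rot":[0,0,0]},{"claw":-1,"delta_pos":[0.003,0,0],"delta_rot":[0,0,0]}]'
```

```text
clock: 6.2
ee_pos: [0.5989, -0.2051, 0.1661]
tcp_rot: [-0.705, 0.012, 0.709, 0.012]
force: [0.2, -0.2, -1.0]
width: 0.227
now [ 0.5989 -0.2051  0.1661] F [ 0.23 -0.23 -1.02] w 0.227 t 6.2
  dpos [ 0.0161  0.0049 -0.0013] drot [0.06 0.31 0.  ]
clock: 6.7
ee_pos: [0.5998, -0.2058, 0.1619]
tcp_rot: [0.707, -0.012, -0.707, -0.012]
force: [-0.3, -0.4, -2.5]
width: 0.23
clock: 7.2
ee_pos: [0.5997, -0.2058, 0.1583]
tcp_rot: [-0.707, 0.012, 0.707, 0.012]
force: [-0.3, -0.4, -1.9]
width: 0.229
```

```bash
python3 -m handwheel '[{"claw":-1,"delta_pos":[0.001,0,0],"delta_rot":[0,0,0]},{"claw":-1,"delta_pos":[0.002,0,0],"delta_rot":[0,0,0]},{"claw":-1,"delta_pos":[0.003,0,0],"delta_rot":[0,0,0]},{"claw":-1,"delta_pos":[0.004,0,0],"delta_rot":[0,0,0]},{"claw":-1,"delta_pos":[0.004,0,0],"delta_rot":[0,0,0]}]'
python3 -m handwheel '[{"claw":-1,"delta_pos":[0.001,0,0],"delta_rot":[0,0,0]},{"claw":-1,"delta_pos":[0.002,0,0],"delta_rot":[0,0,0]},{"claw":-1,"delta_pos":[0.003,0,0],"delta_rot":[0,0,0]},{"claw":-1,"delta_pos":[0.003,0,0],"delta_rot":[0,0,0]},{"claw":-1,"delta_pos":[0.003,0,0],"delta_rot":[0,0,0]}]'
```

```text
clock: 7.7
ee_pos: [0.5996, -0.2058, 0.1541]
tcp_rot: [-0.707, 0.012, 0.707, 0.012]
force: [-0.0, -0.3, -1.9]
width: 0.223
clock: 8.2
ee_pos: [0.5997, -0.2058, 0.1514]
tcp_rot: [0.707, -0.012, -0.707, -0.012]
force: [-0.2, 0.6, -1.7]
width: 0.231
```

```bash
python3 -m handwheel '[{"claw":-1,"delta_pos":[0.001,0,0],"delta_rot":[0,0,0]},{"claw":-1,"delta_pos":[0.002,0,0],"delta_rot":[0,0,0]},{"claw":-1,"delta_pos":[0.003,0,0],"delta_rot":[0,0,0]},{"claw":-1,"delta_pos":[0.003,0,0],"delta_rot":[0,0,0]}]'
python3 -m handwheel '[{"claw":-1,"delta_pos":[0.001,0,0],"delta_rot":[0,0,0]},{"claw":-1,"delta_pos":[0.002,0,0],"delta_rot":[0,0,0]},{"claw":-1,"delta_pos":[0.003,0,0],"delta_rot":[0,0,0]},{"claw":-1,"delta_pos":[0.003,0,0],"delta_rot":[0,0,0]}]'
```

```text
clock: 8.6
ee_pos: [0.5995, -0.2058, 0.1481]
tcp_rot: [-0.707, 0.012, 0.707, 0.012]
force: [-0.0, 0.2, -2.3]
width: 0.231
clock: 9.0
ee_pos: [0.5998, -0.2058, 0.1456]
tcp_rot: [0.707, -0.012, -0.707, -0.012]
force: [0.7, -0.2, -1.6]
width: 0.228
```

```bash
python3 -m handwheel '[{"claw":-1,"delta_pos":[0.001,0,0],"delta_rot":[0,0,0]},{"claw":-1,"delta_pos":[0.002,0,0],"delta_rot":[0,0,0]},{"claw":-1,"delta_pos":[0.003,0,0],"delta_rot":[0,0,0]},{"claw":-1,"delta_pos":[0.003,0,0],"delta_rot":[0,0,0]}]'
python3 -m handwheel '[{"claw":-1,"delta_pos":[0.001,0,0],"delta_rot":[0,0,0]},{"claw":-1,"delta_pos":[0.002,0,0],"delta_rot":[0,0,0]},{"claw":-1,"delta_pos":[0.003,0,0],"delta_rot":[0,0,0]},{"claw":-1,"delta_pos":[0.003,0,0],"delta_rot":[0,0,0]}]'
```

```text
clock: 9.4
ee_pos: [0.6, -0.206, 0.1455]
tcp_rot: [0.707, -0.013, -0.707, -0.012]
force: [-3.4, 2.1, 9.8]
width: 0.228
clock: 9.8
ee_pos: [0.6002, -0.2061, 0.1454]
tcp_rot: [0.708, -0.013, -0.706, -0.011]
force: [-6.2, 3.6, 22.1]
width: 0.223
```

Bench contact came at TCP z = 0.1456, so the foot centre is 141.6 mm below the TCP. Next I'll go near the plug and measure the hole closely with the wrist camera.

```bash
python3 -m handwheel '[{"claw":-1,"delta_pos":[-0.05,0,0],"delta_rot":[0,0,0]},{"claw":-1,"delta_pos":[-0.1,0,0],"delta_rot":[0,0,0]},{"claw":-1,"delta_pos":[-0.15,0,0],"delta_rot":[0,0,0]},{"claw":-1,"delta_pos":[-0.2,0,0],"delta_rot":[0,0,0]},{"claw":-1,"delta_pos":[-0.2,0,0],"delta_rot":[0,0,0]}]'
python3 -c "
from h import *
go([.56,-.315,.34],Rd(178))"
python3 -m handwheel '[{"claw":-1,"delta_pos":[0,0.04,0.01],"delta_rot":[0,0,0]},{"claw":-1,"delta_pos":[0,0.08,0.03],"delta_rot":[0,0,0]},{"claw":-1,"delta_pos":[0,0.107,0.044],"delta_rot":[0,0,0]},{"claw":-1,"delta_pos":[0,0.107,0.044],"delta_rot":[0,0,0]},{"claw":-1,"delta_pos":[0,0.107,0.044],"delta_rot":[0,0,0]}]'
python3 - <<'E'
from h import *
go([.56,-.315,.34],Rd(178))
m=camera_model("wrist");im=camera("wrist");cv2.imwrite("pics/w4.png",im)
cv2.imwrite("pics/t4.png",camera("top"))
g=cv2.cvtColor(im,6);u,v=proj(m,[.5605,-.371,.131]);print("pred",u,v)
x0,y0=max(0,int(u)-110),max(0,int(v)-110)
s=cv2.GaussianBlur(g[y0:y0+220,x0:x0+220],(0,0),1)
for a,b in((25,42),(65,85),(55,68)):
    c=cv2.HoughCircles(s,3,1,200,param1=80,param2=12,minRadius=a,maxRadius=b)
    if c is not None:
        q=c[0,0];print(q[0]+x0,q[1]+y0,q[2],onz(m,q[0]+x0,q[1]+y0,.131).round(4))
E
```

```text
clock: 10.3
ee_pos: [0.6024, -0.207, 0.349]
tcp_rot: [0.713, -0.014, -0.701, -0.011]
force: [0.4, 0.4, -1.5]
width: 0.228
now [ 0.6024 -0.207   0.349 ] F [ 0.43  0.42 -1.47] w 0.228 t 10.3
  dpos [0.0088 0.1094 0.0388] drot [ 0.02 -1.01 -0.24]
clock: 10.8
ee_pos: [0.5516, -0.3116, 0.3384]
tcp_rot: [-0.707, 0.013, 0.707, 0.013]
force: [-0.5, 0.5, -3.1]
width: 0.222
now [ 0.5516 -0.3116  0.3384] F [-0.48  0.5  -3.09] w 0.222 t 10.8
  dpos [-0.0016  0.0031 -0.0086] drot [-0.1   0.04  0.05]
pred 304.84127796532715 129.15295841062377
302.5 123.5 33.3 [ 0.5621 -0.3752  0.131 ]
304.5 120.5 79.9 [ 0.5605 -0.3773  0.131 ]
296.5 109.5 67.4 [ 0.5661 -0.3854  0.131 ]
```

View pics/w4.png

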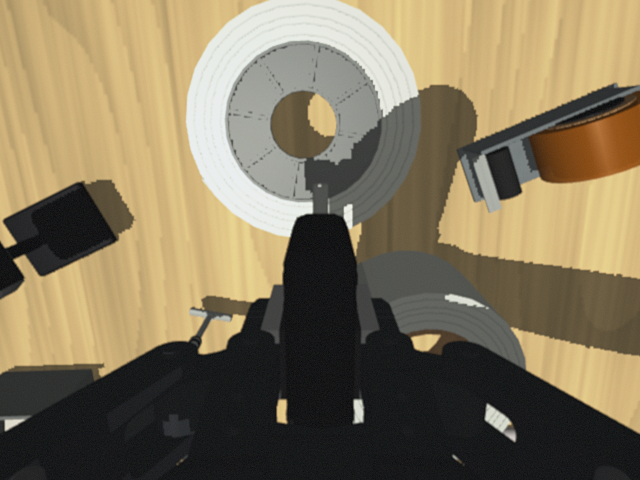

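Run:
```python
from h import *
p,r,s=pose();m=camera_model("wrist")
print(p.round(4), r.as_matrix().round(3).tolist())
for x in(.1376,.1416):print(proj(m,p+r.apply([x,.032,0])))
print("TCP axis y+.038 top",proj(m,p+r.apply([-.03,.038,0])))
im=cv2.imread("pics/w4.png");g=cv2.cvtColor(im,6)
for v in(186,195,205):print(v,g[v,300:342:2])
print(g[170:200,320])
t=cv2.imread("pics/t4.png");mt=camera_model("top");h=cv2.cvtColor(im,cv2.COLOR_BGR2HSV)
w=(h[...,1]<45).astype(np.uint8)*255
# ellipse fit of hole edge by polar gradient
from scipy.ndimage import map_coordinates as mc
pts=[]
for a in np.radians(range(0,360,4)):
    rr=np.arange(24,44,.5);l=mc(cv2.GaussianBlur(h[...,1].astype(float),(0,0),1),[123.5+rr*np.sin(a),302.5+rr*np.cos(a)],order=1)
    i=np.argmax(abs(np.diff(l)));pts.append((302.5+rr[i]*np.cos(a),123.5+rr[i]*np.sin(a)))
e=cv2.fitEllipseDirect(np.float32(pts));print(e,onz(m,*e[0],.131).round(4),onz(m,*e[0],.125).round(4))
```

```text
[ 0.5523 -0.3105  0.3387] [[-0.0, -0.034, -0.999], [0.001, -0.999, 0.034], [-1.0, -0.001, 0.0]]
(np.float64(319.8581860170147), np.float64(177.5950230022792))
(np.float64(319.8525064226855), np.float64(176.74584138247528))
TCP axis y+.038 top (np.float64(320.5196469161266), np.float64(248.01604773117035))
186 [159 160 156  65  60  61  65  76  78 155 163  83  78  82  65  58  61  60
  60  62  61]
195 [161 159 160 158 158 162 118  75  82  82  79  81  79  82  64  57  59  71
  92 104 103]
205 [234 236 234 235 234 237 193  76  80  80  80  81  80  74 171 107 103 101
 104 102 103]
[ 61  62  61  61  62  60  61  59  60  60  61  60  66  91 134 173 163 103
  78  80  80  79  80  81  81  79  79  80  82  80]
((303.3850402832031, 124.12552642822266), (64.37435150146484, 66.22019958496094), 1.4173901081085205) [ 0.5624 -0.3737  0.131 ] [ 0.5626 -0.3736  0.125 ]
```

```bash
cat >> h.py <<'E'
ft=np.array([.1416,-.0038,0]);H=np.array([.562,-.3737,.128])
def hook(u,w,tilt,yaw=178,H=H):
    s=-Rd(yaw).as_matrix()[:,1];Rt=Rd(yaw,tilt)
    return H+s*u/1000+[0,0,w/1000]-Rt.apply(ft),Rt
E
python3 - <<'E'
from h import *
print(Rd(178,30).as_matrix().round(2).tolist())
go(*hook(-32,46,30))
P,Rt=hook(-32,46,30);print(P)
E
```

```text
[[-0.02, -0.03, -1.0], [-0.5, -0.87, 0.03], [-0.87, 0.5, -0.0]]
now [ 0.5523 -0.3105  0.3387] F [ 0.63  0.01 -2.88] w 0.227 t 10.9
  dpos [ 0.0402  0.0274 -0.0119] drot [3.000e-02 2.000e-02 3.004e+01]
[ 0.56323925 -0.33821253  0.2985292 ]
```

```bash
python3 -m handwheel '[{"claw":-1,"delta_pos":[0,0.01,-0.012],"delta_rot":[0,0,8]},{"claw":-1,"delta_pos":[0.01,0.02,-0.012],"delta_rot":[0,0,16]},{"claw":-1,"delta_pos":[0.025,0.027,-0.012],"delta_rot":[0,0,24]},{"claw":-1,"delta_pos":[0.04,0.027,-0.012],"delta_rot":[0,0,30]},{"claw":-1,"delta_pos":[0.04,0.027,-0.012],"delta_rot":[0,0,30]}]'
python3 -m handwheel '[{"claw":-1,"delta_pos":[0,0,0],"delta_rot":[0,0,0]},{"claw":-1,"delta_pos":[0,0,0],"delta_rot":[0,0,0]}]'
python3 - <<'E'
from h import *
print(status.state()["qpos"].round(2))
for a in[(-32,46,30),(-19,24,30),(-9,5,30),(9,-5,30),(9,-14,20),(0,-24,0)]:go(*hook(*a))
p,r,s=pose();m=camera_model("side");im=camera("side")
u,v=map(int,proj(m,H))
cv2.imwrite("pics/s5.png",cv2.resize(im[v-80:v+50,u-75:u+75],None,fx=4,fy=4,interpolation=2))
t=camera("top");mt=camera_model("top");u,v=map(int,proj(mt,H))
cv2.imwrite("pics/t5.png",t)
E
```

```text
clock: 11.4
ee_pos: [0.5597, -0.3354, 0.2925]
tcp_rot: [-0.675, 0.192, 0.691, -0.173]
force: [-0.6, -0.6, -3.3]
width: 0.225
clock: 11.6
ee_pos: [0.5651, -0.3385, 0.3018]
tcp_rot: [-0.682, 0.195, 0.684, -0.171]
force: [0.5, -0.3, -1.8]
width: 0.229
[-0.12  0.33 -0.24  0.62 -1.04 -0.25]
now [ 0.5651 -0.3385  0.3018] F [ 0.51 -0.35 -1.78] w 0.229 t 11.6
  dpos [ 0.0027 -0.0018  0.0018] drot [-0.13 -0.28  0.03]
now [ 0.5651 -0.3385  0.3018] F [ 0.51 -0.35 -1.78] w 0.229 t 11.6
  dpos [ 0.0153 -0.0241  0.002 ] drot [-0.13 -0.28  0.03]
now [ 0.5651 -0.3385  0.3018] F [ 0.51 -0.35 -1.78] w 0.229 t 11.6
  dpos [ 0.0267 -0.0422  0.002 ] drot [-0.13 -0.28  0.03]
now [ 0.5651 -0.3385  0.3018] F [ 0.51 -0.35 -1.78] w 0.229 t 11.6
  dpos [ 0.0264 -0.0628  0.0021] drot [-0.13 -0.28  0.03]
now [ 0.5651 -0.3385  0.3018] F [ 0.51 -0.35 -1.78] w 0.229 t 11.6
  dpos [ 0.037  -0.0428  0.0021] drot [-0.11 -0.29 -9.97]
now [ 0.5651 -0.3385  0.3018] F [ 0.51 -0.35 -1.78] w 0.229 t 11.6
  dpos [0.0682 0.0058 0.0021] drot [ -0.06  -0.31 -29.97]
```

View pics/s5.png

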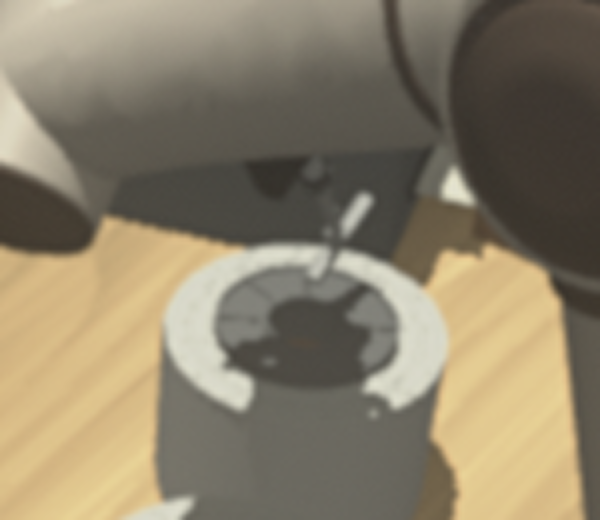

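Run:
```python
from h import *
p,r,s=pose();m=camera_model("side")
u,v=proj(m,H);iu,iv=int(u),int(v)
print("hole top px",proj(m,H+[0,0,.003]),"seen ~406.5,159.5")
for y in(.032,-.032):
    for x in(.1376,.1456):
        q=proj(m,p+r.apply(ft+[x-.1416,y,0]));print(y,x,((q[0]-iu+75)*4,(q[1]-iv+80)*4))
```

```text
hole top px (np.float64(406.0440833968686), np.float64(158.56558021002803)) seen ~406.5,159.5
0.032 0.1376 (np.float64(366.4504756046158), np.float64(190.17318028169916))
0.032 0.1456 (np.float64(368.7011549436472), np.float64(196.42046181331193))
-0.032 0.1376 (np.float64(309.6508433452209), np.float64(272.2933053159393))
-0.032 0.1456 (np.float64(312.1855517452923), np.float64(278.16059516771816))
```

```bash
python3 -m handwheel '[{"claw":-1,"delta_pos":[0.008,-0.012,0.002],"delta_rot":[0,-0.3,0]},{"claw":-1,"delta_pos":[0.015,-0.024,0.002],"delta_rot":[0,-0.3,0]},{"claw":-1,"delta_pos":[0.021,-0.033,0.002],"delta_rot":[0,-0.3,0]},{"claw":-1,"delta_pos":[0.0267,-0.042,0.002],"delta_rot":[0,-0.3,0]},{"claw":-1,"delta_pos":[0.0267,-0.042,0.002],"delta_rot":[0,-0.3,0]}]'
python3 - <<'E'
from h import *
for a in[(-9,5,30),(9,-5,30),(9,-14,20),(0,-24,0)]:go(*hook(*a))
E
```

```text
clock: 12.2
ee_pos: [0.5611, -0.3148, 0.253]
tcp_rot: [-0.677, 0.195, 0.689, -0.171]
force: [-0.5, -0.3, -2.4]
width: 0.223
now [ 0.5611 -0.3148  0.253 ] F [-0.5  -0.32 -2.42] w 0.223 t 12.2
  dpos [-0.0038  0.0026 -0.0029] drot [0.14 0.48 0.03]
now [ 0.5611 -0.3148  0.253 ] F [-0.5  -0.32 -2.42] w 0.223 t 12.2
  dpos [-0.0041 -0.018  -0.003 ] drot [0.14 0.48 0.03]
now [ 0.5611 -0.3148  0.253 ] F [-0.5  -0.32 -2.42] w 0.223 t 12.2
  dpos [ 0.0065  0.002  -0.003 ] drot [ 0.09  0.49 -9.97]
now [ 0.5611 -0.3148  0.253 ] F [-0.5  -0.32 -2.42] w 0.223 t 12.2
  dpos [ 0.0377  0.0506 -0.0032] drot [ 1.000e-02  5.100e-01 -2.997e+01]
```

```bash
python3 -m handwheel '[{"claw":-1,"delta_pos":[0,0,0],"delta_rot":[0,0,0]},{"claw":-1,"delta_pos":[0,0,0],"delta_rot":[0,0,0]},{"claw":-1,"delta_pos":[0,0,0],"delta_rot":[0,0,0]}]'
python3 - <<'E'
from h import *
for a in[(-9,5,30),(9,-5,30)]:go(*hook(*a))
E
```

```text
clock: 12.5
ee_pos: [0.5621, -0.3157, 0.2558]
tcp_rot: [-0.678, 0.196, 0.687, -0.17]
force: [1.1, 0.1, -2.5]
width: 0.227
now [ 0.5621 -0.3157  0.2558] F [ 1.1   0.12 -2.53] w 0.227 t 12.5
  dpos [-0.0017  0.0004 -0.0019] drot [-0.05  0.25 -0.01]
now [ 0.5621 -0.3157  0.2558] F [ 1.1   0.12 -2.53] w 0.227 t 12.5
  dpos [-0.0021 -0.0202 -0.0019] drot [-0.05  0.25 -0.01]
```

```bash
python3 -m handwheel '[{"claw":-1,"delta_pos":[-0.002,-0.005,-0.002],"delta_rot":[0,0.2,0]},{"claw":-1,"delta_pos":[-0.002,-0.010,-0.002],"delta_rot":[0,0.2,0]},{"claw":-1,"delta_pos":[-0.002,-0.015,-0.002],"delta_rot":[0,0.2,0]},{"claw":-1,"delta_pos":[-0.002,-0.020,-0.002],"delta_rot":[0,0.2,0]},{"claw":-1,"delta_pos":[-0.002,-0.020,-0.002],"delta_rot":[0,0.2,0]}]'
python3 -m handwheel '[{"claw":-1,"delta_pos":[0,0,0],"delta_rot":[0,0,0]},{"claw":-1,"delta_pos":[0,0,0],"delta_rot":[0,0,0]}]'
python3 - <<'E'
from h import *
for a in[(9,-5,30),(9,-14,20)]:go(*hook(*a))
E
```

```text
clock: 13.0
ee_pos: [0.5644, -0.2966, 0.2464]
tcp_rot: [-0.679, 0.195, 0.687, -0.171]
force: [0.5, -0.4, -2.4]
width: 0.226
clock: 13.2
ee_pos: [0.5646, -0.2973, 0.2471]
tcp_rot: [-0.679, 0.195, 0.687, -0.171]
force: [1.0, -0.1, -2.6]
width: 0.23
now [ 0.5646 -0.2973  0.2471] F [ 0.97 -0.07 -2.58] w 0.23 t 13.2
  dpos [-0.0004  0.0002 -0.0001] drot [-0.01  0.09 -0.  ]
now [ 0.5646 -0.2973  0.2471] F [ 0.97 -0.07 -2.58] w 0.23 t 13.2
  dpos [ 0.0102  0.0202 -0.0001] drot [ -0.02   0.09 -10.  ]
```

```bash
python3 -m handwheel '[{"claw":-1,"delta_pos":[0.0025,0.005,0],"delta_rot":[0,0,-2.5]},{"claw":-1,"delta_pos":[0.005,0.0101,0],"delta_rot":[0,0,-5]},{"claw":-1,"delta_pos":[0.0075,0.0151,0],"delta_rot":[0,0,-7.5]},{"claw":-1,"delta_pos":[0.0102,0.0202,0],"delta_rot":[0,0,-10]},{"claw":-1,"delta_pos":[0.0102,0.0202,0],"delta_rot":[0,0,-10]}]'
python3 -m handwheel '[{"claw":-1,"delta_pos":[0,0,0],"delta_rot":[0,0,0]},{"claw":-1,"delta_pos":[0,0,0],"delta_rot":[0,0,0]}]'
python3 - <<'E'
from h import *
for a in[(9,-14,20),(7,-16.5,15),(4.5,-19,10),(2.2,-22,5),(0,-24,0)]:go(*hook(*a))
E
```

```text
clock: 13.7
ee_pos: [0.564, -0.3211, 0.2491]
tcp_rot: [-0.694, 0.136, 0.698, -0.109]
force: [0.1, 0.1, -2.6]
width: 0.225
clock: 13.9
ee_pos: [0.5633, -0.3196, 0.2479]
tcp_rot: [-0.693, 0.135, 0.699, -0.111]
force: [-0.5, -0.3, -1.9]
width: 0.226
now [ 0.5633 -0.3196  0.2479] F [-0.47 -0.32 -1.92] w 0.226 t 13.9
  dpos [-0.0004  0.0004 -0.0005] drot [ 0.01  0.15 -0.04]
now [ 0.5633 -0.3196  0.2479] F [-0.47 -0.32 -1.92] w 0.226 t 13.9
  dpos [ 0.0035  0.0138 -0.0005] drot [ 0.01  0.15 -5.04]
now [ 0.5633 -0.3196  0.2479] F [-0.47 -0.32 -1.92] w 0.226 t 13.9
  dpos [ 0.0087  0.0275 -0.0006] drot [  0.     0.16 -10.04]
now [ 0.5633 -0.3196  0.2479] F [-0.47 -0.32 -1.92] w 0.226 t 13.9
  dpos [ 0.0153  0.0406 -0.0006] drot [-1.000e-02  1.600e-01 -1.504e+01]
now [ 0.5633 -0.3196  0.2479] F [-0.47 -0.32 -1.92] w 0.226 t 13.9
  dpos [ 0.022   0.0537 -0.0006] drot [-1.000e-02  1.600e-01 -2.004e+01]
```

```bash
python3 -m handwheel '[{"claw":-1,"delta_pos":[0.0035,0.0138,0],"delta_rot":[0,0,-5]},{"claw":-1,"delta_pos":[0.0087,0.0275,0],"delta_rot":[0,0,-10]},{"claw":-1,"delta_pos":[0.0153,0.0406,0],"delta_rot":[0,0,-15]},{"claw":-1,"delta_pos":[0.022,0.0537,0],"delta_rot":[0,0,-20]},{"claw":-1,"delta_pos":[0.022,0.0537,0],"delta_rot":[0,0,-20]}]'
python3 -m handwheel '[{"claw":-1,"delta_pos":[0,0,0],"delta_rot":[0,0,0]},{"claw":-1,"delta_pos":[0,0,0],"delta_rot":[0,0,0]}]'
python3 - <<'E'
from h import *
for a in[(0,-24,0),(0,-7,0)]:go(*hook(*a))
E
```

```text
clock: 14.4
ee_pos: [0.5614, -0.3807, 0.2453]
tcp_rot: [-0.706, 0.014, 0.708, 0.014]
force: [-1.5, -0.0, -2.2]
width: 0.226
clock: 14.6
ee_pos: [0.5613, -0.3769, 0.2455]
tcp_rot: [-0.706, 0.012, 0.708, 0.012]
force: [0.2, -0.4, -1.8]
width: 0.225
now [ 0.5613 -0.3769  0.2455] F [ 0.15 -0.38 -1.75] w 0.225 t 14.6
  dpos [-0.0001  0.0006 -0.0006] drot [ 0.    0.18 -0.03]
now [ 0.5613 -0.3769  0.2455] F [ 0.15 -0.38 -1.75] w 0.225 t 14.6
  dpos [-0.0171  0.0006 -0.0005] drot [ 0.    0.18 -0.03]
```

```bash
python3 -m handwheel '[{"claw":-1,"delta_pos":[-0.006,0,0],"delta_rot":[0,0,0]},{"claw":-1,"delta_pos":[-0.012,0,0],"delta_rot":[0,0,0]},{"claw":-1,"delta_pos":[-0.016,0,0],"delta_rot":[0,0,0]},{"claw":-1,"delta_pos":[-0.018,0,0],"delta_rot":[0,0,0]},{"claw":-1,"delta_pos":[-0.018,0,0],"delta_rot":[0,0,0]}]'
python3 -m handwheel '[{"claw":-1,"delta_pos":[-0.001,0,0],"delta_rot":[0,0,0]},{"claw":-1,"delta_pos":[-0.002,0,0],"delta_rot":[0,0,0]},{"claw":-1,"delta_pos":[-0.003,0,0],"delta_rot":[0,0,0]},{"claw":-1,"delta_pos":[-0.003,0,0],"delta_rot":[0,0,0]}]'
```

```text
clock: 15.1
ee_pos: [0.5618, -0.3775, 0.264]
tcp_rot: [-0.707, 0.013, 0.707, 0.013]
force: [0.9, 0.9, -3.0]
width: 0.227
clock: 15.5
ee_pos: [0.5613, -0.3775, 0.2657]
tcp_rot: [-0.706, 0.012, 0.708, 0.013]
force: [1.8, -0.1, -8.8]
width: 0.223
```

Contact with the plug is there (-8.8 N). I'll keep pulling gently.

```bash
python3 -m handwheel '[{"claw":-1,"delta_pos":[-0.001,0,0],"delta_rot":[0,0,0]},{"claw":-1,"delta_pos":[-0.002,0,0],"delta_rot":[0,0,0]},{"claw":-1,"delta_pos":[-0.003,0,0],"delta_rot":[0,0,0]},{"claw":-1,"delta_pos":[-0.004,0,0],"delta_rot":[0,0,0]},{"claw":-1,"delta_pos":[-0.004,0,0],"delta_rot":[0,0,0]}]'
python3 -m handwheel '[{"claw":-1,"delta_pos":[-0.001,0,0],"delta_rot":[0,0,0]},{"claw":-1,"delta_pos":[-0.002,0,0],"delta_rot":[0,0,0]},{"claw":-1,"delta_pos":[-0.003,0,0],"delta_rot":[0,0,0]},{"claw":-1,"delta_pos":[-0.004,0,0],"delta_rot":[0,0,0]},{"claw":-1,"delta_pos":[-0.004,0,0],"delta_rot":[0,0,0]}]'
python3 -m handwheel '[{"claw":-1,"delta_pos":[-0.001,0,0],"delta_rot":[0,0,0]},{"claw":-1,"delta_pos":[-0.002,0,0],"delta_rot":[0,0,0]},{"claw":-1,"delta_pos":[-0.003,0,0],"delta_rot":[0,0,0]},{"claw":-1,"delta_pos":[-0.004,0,0],"delta_rot":[0,0,0]},{"claw":-1,"delta_pos":[-0.004,0,0],"delta_rot":[0,0,0]}]'
```

```text
clock: 16.0
ee_pos: [0.562, -0.3785, 0.2737]
tcp_rot: [0.707, -0.014, -0.707, -0.012]
force: [-0.6, 1.2, -3.0]
width: 0.224
clock: 16.5
ee_pos: [0.5617, -0.3779, 0.2752]
tcp_rot: [-0.707, 0.013, 0.707, 0.013]
force: [0.3, -0.7, -4.0]
width: 0.229
clock: 17.0
ee_pos: [0.5617, -0.3779, 0.2792]
tcp_rot: [-0.707, 0.013, 0.707, 0.013]
force: [-0.0, 0.2, -3.5]
width: 0.224
```

The plug is free; the force now equals puller plus plug weight. Lifting clear.

```bash
python3 -m handwheel '[{"claw":-1,"delta_pos":[-0.008,0,0],"delta_rot":[0,0,0]},{"claw":-1,"delta_pos":[-0.016,0,0],"delta_rot":[0,0,0]},{"claw":-1,"delta_pos":[-0.024,0,0],"delta_rot":[0,0,0]},{"claw":-1,"delta_pos":[-0.032,0,0],"delta_rot":[0,0,0]},{"claw":-1,"delta_pos":[-0.04,0,0],"delta_rot":[0,0,0]}]'
python3 -m handwheel '[{"claw":-1,"delta_pos":[-0.009,0,0],"delta_rot":[0,0,0]},{"claw":-1,"delta_pos":[-0.018,0,0],"delta_rot":[0,0,0]},{"claw":-1,"delta_pos":[-0.027,0,0],"delta_rot":[0,0,0]},{"claw":-1,"delta_pos":[-0.035,0,0],"delta_rot":[0,0,0]},{"claw":-1,"delta_pos":[-0.04,0,0],"delta_rot":[0,0,0]}]'
python3 -m handwheel '[{"claw":-1,"delta_pos":[0,0,0],"delta_rot":[0,0,0]},{"claw":-1,"delta_pos":[0,0,0],"delta_rot":[0,0,0]},{"claw":-1,"delta_pos":[0,0,0],"delta_rot":[0,0,0]},{"claw":-1,"delta_pos":[0,0,0],"delta_rot":[0,0,0]}]'
python3 - <<'E'
from h import *
go([.5645,.158,.357],Rd(178))
p=pose()[0];m=camera_model("side");im=camera("side");u,v=map(int,proj(m,p-[0,0,.15]))
cv2.imwrite("pics/s6.png",cv2.resize(im[max(0,v-75):v+75,u-75:u+75],None,fx=3,fy=3,interpolation=2))
E
```

```text
clock: 17.5
ee_pos: [0.5617, -0.3778, 0.32]
tcp_rot: [-0.707, 0.013, 0.707, 0.013]
force: [-0.1, -0.4, -3.7]
width: 0.224
clock: 18.0
ee_pos: [0.5619, -0.3779, 0.3601]
tcp_rot: [-0.707, 0.013, 0.707, 0.012]
force: [-0.2, -0.6, -2.9]
width: 0.226
clock: 18.4
ee_pos: [0.5616, -0.3777, 0.3583]
tcp_rot: [-0.706, 0.013, 0.708, 0.013]
force: [0.3, -0.2, -3.9]
width: 0.221
now [ 0.5616 -0.3777  0.3583] F [ 0.27 -0.19 -3.94] w 0.221 t 18.4
  dpos [ 0.0016 -0.5355  0.0164] drot [-0.06  0.15  0.03]
```

View pics/s6.png

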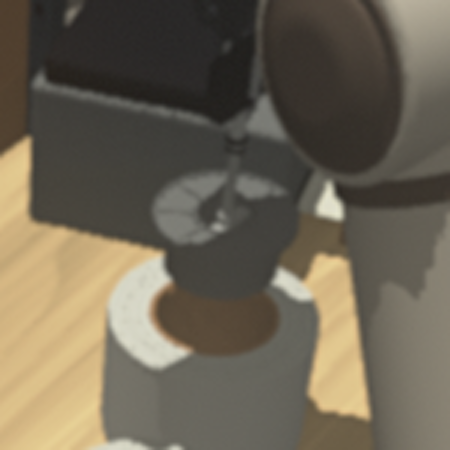

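The plug hangs level on the foot, clear above the core. To refine the box place, I'll use one montage of earlier pictures.

Run:
```python
from h import *
t=cv2.imread("pics/top0.png");w=cv2.imread("pics/w1.png")
o=np.zeros((600,800,3),np.uint8)
a=cv2.resize(t[187:330,155:295],(429-9,429),interpolation=2);o[:429,:420]=a   # x3
b=w[265:435,300:610];b=cv2.resize(b,None,fx=1.2,fy=1.2,interpolation=2);o[:b.shape[0],424:424+b.shape[1]]=b[:,:376]
cv2.imwrite("pics/m1.png",o[:440])
```

```text
(no output)
```

View pics/m1.png

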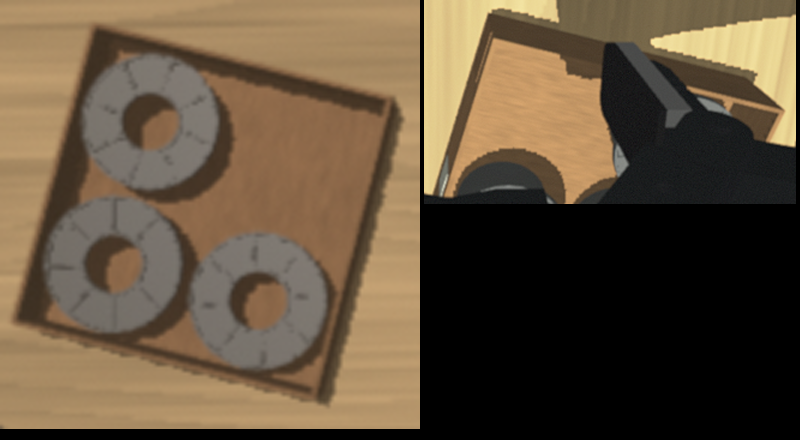

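Run:
```python
from h import *
m=camera_model("top")
c={k:onz(m,155+u/3-.33,187+v/3-.33,.062)[:2] for k,(u,v) in dict(A=(95,27),B=(393,98),C=(320,397),D=(15,320)).items()}
f={k:onz(m,155+u/3-.33,187+v/3-.33,.054)[:2] for k,(u,v) in dict(A=(151,122),C=(259,301),D=(113,265)).items()}
print({k:v.round(4) for k,v in c.items()},{k:v.round(4) for k,v in f.items()})
cen=sum(c.values())/4
e1=(c["B"]-c["C"]+c["A"]-c["D"]);e1/=np.linalg.norm(e1);e2=np.array([e1[1],-e1[0]])
print("cen",cen,"yaw e1",np.degrees(np.arctan2(e1[1],e1[0])),"e2",e2,c["B"]-c["A"])
E_=cen+.065*(e1+e2);print("empty",E_,[np.linalg.norm(E_-v) for v in f.values()])
for k,s in dict(A=(1,-1),C=(-1,1),D=(-1,-1)).items():print(k,"offset from place",(f[k]-(cen+.065*(s[0]*e1+s[1]*e2)))@np.c_[e1,e2])
```

```text
{'A': array([0.684 , 0.3371]), 'B': array([0.6186, 0.0805]), 'C': array([0.3646, 0.1448]), 'D': array([0.4331, 0.4041])} {'A': array([0.6018, 0.2906]), 'C': array([0.4462, 0.1976]), 'D': array([0.4788, 0.3231])}
cen [0.52507948 0.24162449] yaw e1 -14.577551258598552 e2 [-0.25169019 -0.96780786] [-0.0653656 -0.2566342]
empty [0.57162713 0.16235712] [np.float64(0.13175825826272763), np.float64(0.1302899637256194), np.float64(0.18559609248335013)]
A offset from place [-0.00311153 -0.00172151]
C offset from place [-0.00026455 -0.00257348]
D offset from place [-0.00031907 -0.00214708]
```

```bash
python3 -m handwheel '[{"claw":-1,"delta_pos":[0,-0.01,0],"delta_rot":[0,0,0]},{"claw":-1,"delta_pos":[0,-0.025,0],"delta_rot":[0,0,0]},{"claw":-1,"delta_pos":[0,-0.045,0],"delta_rot":[0,0,0]},{"claw":-1,"delta_pos":[0,-0.07,0],"delta_rot":[0,0,0]},{"claw":-1,"delta_pos":[0,-0.1,0],"delta_rot":[0,0,0]}]'
python3 -m handwheel '[{"claw":-1,"delta_pos":[0,-0.03,0],"delta_rot":[0,0,0]},{"claw":-1,"delta_pos":[0,-0.06,0],"delta_rot":[0,0,0]},{"claw":-1,"delta_pos":[0,-0.09,0],"delta_rot":[0,0,0]},{"claw":-1,"delta_pos":[0,-0.12,0],"delta_rot":[0,0,0]},{"claw":-1,"delta_pos":[0,-0.15,0],"delta_rot":[0,0,0]}]'
python3 -m handwheel '[{"claw":-1,"delta_pos":[0,-0.03,0.002],"delta_rot":[0,0,0]},{"claw":-1,"delta_pos":[0,-0.06,0.004],"delta_rot":[0,0,0]},{"claw":-1,"delta_pos":[0,-0.09,0.006],"delta_rot":[0,0,0]},{"claw":-1,"delta_pos":[0,-0.12,0.008],"delta_rot":[0,0,0]},{"claw":-1,"delta_pos":[0,-0.15,0.009],"delta_rot":[0,0,0]}]'
python3 -m handwheel '[{"claw":-1,"delta_pos":[0,-0.027,0],"delta_rot":[0,0,0]},{"claw":-1,"delta_pos":[0,-0.05,0],"delta_rot":[0,0,0]},{"claw":-1,"delta_pos":[0,-0.07,0],"delta_rot":[0,0,0]},{"claw":-1,"delta_pos":[0,-0.085,0],"delta_rot":[0,0,0]},{"claw":-1,"delta_pos":[0,-0.095,0],"delta_rot":[0,0,0]}]'
python3 -m handwheel '[{"claw":-1,"delta_pos":[0,-0.022,0],"delta_rot":[0,0,0]},{"claw":-1,"delta_pos":[0,-0.034,0],"delta_rot":[0,0,0]},{"claw":-1,"delta_pos":[0,-0.041,0],"delta_rot":[0,0,0]},{"claw":-1,"delta_pos":[0,-0.041,0],"delta_rot":[0,0,0]},{"claw":-1,"delta_pos":[0,-0.041,0],"delta_rot":[0,0,0]}]'
python3 - <<'E'
from h import *
go([.572,.158,.30],Rd(178));print(status.state()["qpos"].round(2))
E
```

```text
clock: 18.95
ee_pos: [0.5651, -0.2762, 0.3589]
tcp_rot: [-0.706, 0.013, 0.707, 0.013]
force: [-0.0, -0.1, -3.5]
width: 0.227
clock: 19.45
ee_pos: [0.5701, -0.1256, 0.3594]
tcp_rot: [-0.707, 0.012, 0.707, 0.012]
force: [1.0, 0.5, -2.8]
width: 0.224
clock: 19.95
ee_pos: [0.5661, 0.0244, 0.3594]
tcp_rot: [-0.707, 0.012, 0.707, 0.013]
force: [0.2, 0.5, -3.9]
width: 0.226
clock: 20.45
ee_pos: [0.57, 0.1188, 0.3591]
tcp_rot: [-0.707, 0.012, 0.707, 0.012]
force: [0.7, 0.2, -3.3]
width: 0.226
clock: 20.95
ee_pos: [0.572, 0.1577, 0.3589]
tcp_rot: [-0.706, 0.013, 0.708, 0.013]
force: [0.4, -0.4, -3.6]
width: 0.229
now [0.572  0.1577 0.3589] F [ 0.43 -0.44 -3.6 ] w 0.229 t 20.95
  dpos [ 0.0589 -0.0003 -0.0001] drot [-0.08  0.1  -0.03]
[ 0.54  0.28  0.12 -0.   -1.42 -0.58]
```

```bash
python3 -m handwheel '[{"claw":-1,"delta_pos":[0.015,0,0],"delta_rot":[0,0,0]},{"claw":-1,"delta_pos":[0.035,0,0],"delta_rot":[0,0,0]},{"claw":-1,"delta_pos":[0.055,0,0],"delta_rot":[0,0,0]},{"claw":-1,"delta_pos":[0.07,0,0],"delta_rot":[0,0,0]},{"claw":-1,"delta_pos":[0.08,0,0],"delta_rot":[0,0,0]}]'
python3 -m handwheel '[{"claw":-1,"delta_pos":[0.008,0,0],"delta_rot":[0,0,0]},{"claw":-1,"delta_pos":[0.008,0,0],"delta_rot":[0,0,0]},{"claw":-1,"delta_pos":[0.008,0,0],"delta_rot":[0,0,0]}]'
python3 - <<'E'
from h import *
go([.572,.158,.19],Rd(178))
p=pose()[0]
o=np.zeros((480,800,3),np.uint8)
m=camera_model("side");im=camera("side");u,v=proj(m,[.5716,.1635,.06]);u,v=int(u),int(v);print("side org",u-65,v-75)
o[:450,:390]=cv2.resize(im[v-75:v+75,u-65:u+65],None,fx=3,fy=3,interpolation=2)
t=camera("top");mt=camera_model("top");u,v=proj(mt,[.5716,.1635,.06]);u,v=int(u),int(v);print("top org",u-65,v-75)
o[:450,400:790]=cv2.resize(t[v-75:v+75,u-65:u+65],None,fx=3,fy=3,interpolation=2)
cv2.imwrite("pics/m2.png",o)
zb=p[2]-.1835
for q in([.5716,.1635,.062],[p[0]-.001,p[1]+.005,zb+.05]):print(proj(m,q),proj(mt,q))
E
```

```text
clock: 21.45
ee_pos: [0.5715, 0.1571, 0.2777]
tcp_rot: [-0.706, 0.013, 0.708, 0.013]
force: [0.9, 0.5, -2.7]
width: 0.228
clock: 21.75
ee_pos: [0.5723, 0.1581, 0.2716]
tcp_rot: [-0.707, 0.013, 0.707, 0.013]
force: [0.2, -0.3, -3.2]
width: 0.226
now [0.5723 0.1581 0.2716] F [ 0.16 -0.34 -3.21] w 0.226 t 21.75
  dpos [0.0816 0.0001 0.0003] drot [-0.06  0.02  0.01]
side org 195 230
top org 188 163
(np.float64(260.73399708972187), np.float64(304.9626443363756)) (np.float64(253.5746664524158), np.float64(237.96417409854075))
(np.float64(257.89460818793935), np.float64(282.4820137672307)) (np.float64(249.11848490581252), np.float64(235.40813044966143))
```

View pics/m2.png

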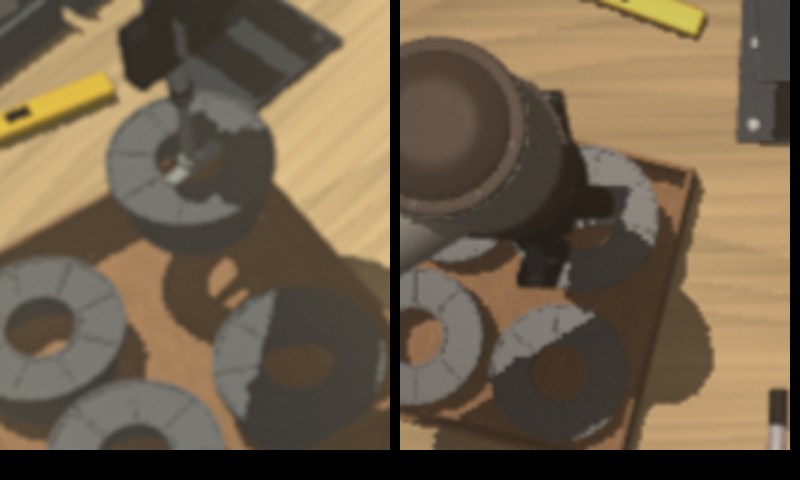

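Before lowering: the side view puts the plug's flange at px (258,282) against a predicted (257.9,282.5), and it is centred over the empty place. Lowering.

```bash
python3 -m handwheel '[{"claw":-1,"delta_pos":[0.012,0,0],"delta_rot":[0,0,0]},{"claw":-1,"delta_pos":[0.027,0,0],"delta_rot":[0,0,0]},{"claw":-1,"delta_pos":[0.043,0,0],"delta_rot":[0,0,0]},{"claw":-1,"delta_pos":[0.056,0,0],"delta_rot":[0,0,0]},{"claw":-1,"delta_pos":[0.065,0,0],"delta_rot":[0,0,0]}]'
python3 -m handwheel '[{"claw":-1,"delta_pos":[0.004,0,0],"delta_rot":[0,0,0]},{"claw":-1,"delta_pos":[0.008,0,0],"delta_rot":[0,0,0]},{"claw":-1,"delta_pos":[0.011,0,0],"delta_rot":[0,0,0]},{"claw":-1,"delta_pos":[0.013,0,0],"delta_rot":[0,0,0]},{"claw":-1,"delta_pos":[0.013,0,0],"delta_rot":[0,0,0]}]'
python3 -m handwheel '[{"claw":-1,"delta_pos":[0.002,0,0],"delta_rot":[0,0,0]},{"claw":-1,"delta_pos":[0.004,0,0],"delta_rot":[0,0,0]},{"claw":-1,"delta_pos":[0.006,0,0],"delta_rot":[0,0,0]},{"claw":-1,"delta_pos":[0.006,0,0],"delta_rot":[0,0,0]},{"claw":-1,"delta_pos":[0.006,0,0],"delta_rot":[0,0,0]}]'
```

```text
clock: 22.35
ee_pos: [0.5713, 0.158, 0.2044]
tcp_rot: [-0.706, 0.013, 0.708, 0.012]
force: [-0.6, -0.3, -2.8]
width: 0.226
clock: 22.85
ee_pos: [0.5718, 0.1582, 0.193]
tcp_rot: [-0.706, 0.013, 0.707, 0.013]
force: [0.1, -0.4, -3.3]
width: 0.228
clock: 23.35
ee_pos: [0.5718, 0.1581, 0.1869]
tcp_rot: [-0.706, 0.013, 0.708, 0.013]
force: [0.6, -0.1, -3.7]
width: 0.223
```

```bash
python3 -m handwheel '[{"claw":-1,"delta_pos":[0.002,0,0],"delta_rot":[0,0,0]},{"claw":-1,"delta_pos":[0.004,0,0],"delta_rot":[0,0,0]},{"claw":-1,"delta_pos":[0.005,0,0],"delta_rot":[0,0,0]},{"claw":-1,"delta_pos":[0.005,0,0],"delta_rot":[0,0,0]},{"claw":-1,"delta_pos":[0.005,0,0],"delta_rot":[0,0,0]}]'
python3 -m handwheel '[{"claw":-1,"delta_pos":[0.004,0,0],"delta_rot":[0,0,0]},{"claw":-1,"delta_pos":[0.008,0,0],"delta_rot":[0,0,0]},{"claw":-1,"delta_pos":[0.013,0,0],"delta_rot":[0,0,0]},{"claw":-1,"delta_pos":[0.013,0,0],"delta_rot":[0,0,0]},{"claw":-1,"delta_pos":[0.013,0,0],"delta_rot":[0,0,0]}]'
python3 - <<'E'
from h import *
p,r,s=pose();m=camera_model("side");im=camera("side");mt=camera_model("top");t=camera("top")
cv2.imwrite("pics/s7.png",im);cv2.imwrite("pics/t7.png",t)
print(p,"pred side px of flange centre",proj(m,[.5713,.1631,.054]),proj(m,[.5713,.1631,.064]))
g=cv2.resize(cv2.cvtColor(im,6),None,fx=4,fy=4,interpolation=2)
h=cv2.cvtColor(im,cv2.COLOR_BGR2HSV)
k=(h[...,1]<60).astype(np.uint8);u,v=map(int,proj(m,[.5713,.1631,.054]))
z=np.zeros_like(k);z[v-35:v+40,u-38:u+38]=k[v-35:v+40,u-38:u+38]
z=cv2.morphologyEx(z,2,np.ones((3,3)));cs,_=cv2.findContours(z,0,1);c=max(cs,key=cv2.contourArea);print(cv2.fitEllipse(c),cv2.boundingRect(c))
H2=np.array([.5713+.0,.1631,.051])
d=np.array([p[0],p[1]])
E
```

```text
clock: 23.85
ee_pos: [0.5719, 0.1582, 0.1821]
tcp_rot: [-0.707, 0.013, 0.707, 0.013]
force: [0.1, 0.1, -3.4]
width: 0.229
clock: 24.35
ee_pos: [0.5717, 0.1581, 0.1686]
tcp_rot: [-0.706, 0.013, 0.708, 0.013]
force: [-0.2, -1.0, -1.5]
width: 0.225
[0.57168241 0.15811842 0.16863249] pred side px of flange centre (np.float64(261.2700429893047), np.float64(307.15768670004604)) (np.float64(260.88601966126544), np.float64(304.3531228235261))
((265.3470764160156, 313.17913818359375), (50.129791259765625, 76.32673645019531), 143.94247436523438) (234, 272, 65, 75)
```

Run:
```python
from h import *
m=camera_model("side");im=cv2.imread("pics/s7.png")
# predicted ellipse of flange top edge, if seated
a=np.linspace(0,2*np.pi,60)
for z,off in((.054,0),):
    E=np.array([proj(m,[.5713+.059*np.cos(t),.1631+.059*np.sin(t),z]) for t in a])
    print("pred bbox",E.min(0),E.max(0))
u0,v0=190,235
cv2.imwrite("pics/s7c.png",cv2.resize(im[v0:v0+140,u0:u0+160],None,fx=4,fy=4,interpolation=2))
```

```text
pred bbox [233.89397429 285.91897197] [288.54202599 329.81269216]
```

View pics/s7c.png

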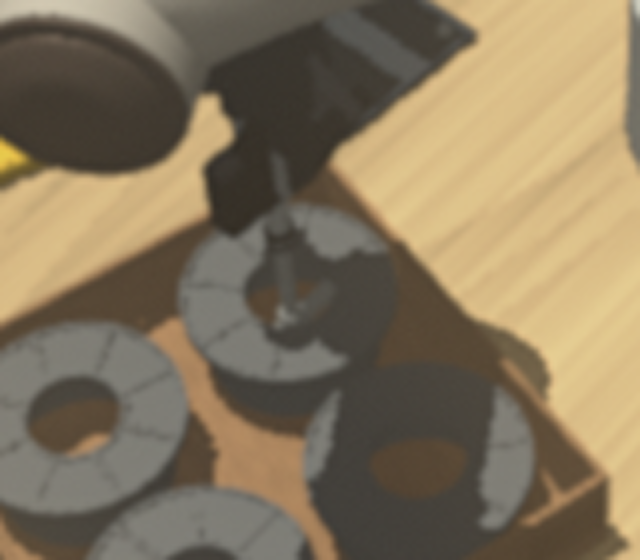

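The plug is seated flat: flange seen at px x 234.5–289, y 286–330.5, against a seated prediction of 234–288.5, 286–330. Now I unhook in reverse.

Run:
```python
from h import *
H2=np.array([.572,.1625,.051])
for a in[(0,-24,0),(2.2,-22,5),(4.5,-19,10),(7,-16.5,15),(9,-14,20)]:print(a);go(*hook(*a,H=H2))
```

```text
(0, -24, 0)
now [0.5719 0.1582 0.1691] F [ 0.54 -0.15 -2.37] w 0.226 t 24.45
  dpos [ 0.0005 -0.0005  0.0001] drot [-0.05  0.07  0.  ]
(2.2, -22, 5)
now [0.5719 0.1582 0.1691] F [ 0.54 -0.15 -2.37] w 0.226 t 24.45
  dpos [-0.0013 -0.015   0.0001] drot [-0.05  0.07  5.  ]
(4.5, -19, 10)
now [0.5719 0.1582 0.1691] F [ 0.54 -0.15 -2.37] w 0.226 t 24.45
  dpos [-0.0031 -0.0296  0.0001] drot [-0.05  0.07 10.  ]
(7, -16.5, 15)
now [0.5719 0.1582 0.1691] F [ 0.54 -0.15 -2.37] w 0.226 t 24.45
  dpos [-0.0032 -0.0443  0.0001] drot [-0.05  0.07 15.  ]
(9, -14, 20)
now [0.5719 0.1582 0.1691] F [ 0.54 -0.15 -2.37] w 0.226 t 24.45
  dpos [-0.0023 -0.0581  0.0001] drot [-0.04  0.08 20.  ]
```

```bash
python3 -m handwheel '[{"claw":-1,"delta_pos":[-0.0013,-0.015,0],"delta_rot":[0,0,5]},{"claw":-1,"delta_pos":[-0.003,-0.0296,0],"delta_rot":[0,0,10]},{"claw":-1,"delta_pos":[-0.0032,-0.0443,0],"delta_rot":[0,0,15]},{"claw":-1,"delta_pos":[-0.0023,-0.0581,0],"delta_rot":[0,0,20]},{"claw":-1,"delta_pos":[-0.0023,-0.0581,0],"delta_rot":[0,0,20]}]'
python3 -m handwheel '[{"claw":-1,"delta_pos":[0,0,0],"delta_rot":[0,0,0]},{"claw":-1,"delta_pos":[0,0,0],"delta_rot":[0,0,0]},{"claw":-1,"delta_pos":[0,0,0],"delta_rot":[0,0,0]}]'
python3 - <<'E'
from h import *
H2=np.array([.572,.1625,.051])
print(status.state()["qpos"].round(2))
for a in[(9,-14,20),(9,-9.5,25),(9,-5,30)]:print(a);go(*hook(*a,H=H2))
E
```

```text
clock: 24.95
ee_pos: [0.5739, 0.2193, 0.1698]
tcp_rot: [-0.694, 0.134, 0.699, -0.113]
force: [-1.1, 0.3, -3.9]
width: 0.23
clock: 25.25
ee_pos: [0.574, 0.2155, 0.1718]
tcp_rot: [-0.694, 0.135, 0.699, -0.109]
force: [-0.7, -0.7, -2.7]
width: 0.229
[ 0.73  0.51 -0.14  0.27 -1.19 -0.9 ]
(9, -14, 20)
now [0.574  0.2155 0.1718] F [-0.69 -0.7  -2.68] w 0.229 t 25.25
  dpos [ 0.0002 -0.001   0.0002] drot [-0.11  0.09  0.08]
(9, -9.5, 25)
now [0.574  0.2155 0.1718] F [-0.69 -0.7  -2.68] w 0.229 t 25.25
  dpos [-0.0039 -0.0118  0.0002] drot [-0.11  0.09  5.08]
(9, -5, 30)
now [0.574  0.2155 0.1718] F [-0.69 -0.7  -2.68] w 0.229 t 25.25
  dpos [-0.0068 -0.0225  0.0002] drot [-0.11  0.1  10.08]
```

```bash
python3 -m handwheel '[{"claw":-1,"delta_pos":[-0.002,-0.006,0],"delta_rot":[0,0,2.5]},{"claw":-1,"delta_pos":[-0.0039,-0.0118,0],"delta_rot":[0,0,5]},{"claw":-1,"delta_pos":[-0.0055,-0.017,0],"delta_rot":[0,0,7.5]},{"claw":-1,"delta_pos":[-0.0068,-0.0225,0],"delta_rot":[0,0,10]},{"claw":-1,"delta_pos":[-0.0068,-0.0225,0],"delta_rot":[0,0,10]}]'
python3 -m handwheel '[{"claw":-1,"delta_pos":[0,0,0],"delta_rot":[0,0,0]},{"claw":-1,"delta_pos":[0,0,0],"delta_rot":[0,0,0]},{"claw":-1,"delta_pos":[0,0,0],"delta_rot":[0,0,0]}]'
python3 - <<'E'
from h import *
H2=np.array([.572,.1625,.051])
for a in[(9,-5,30),(-9,5,30),(-19,24,30),(-35,50,30)]:print(a);go(*hook(*a,H=H2))
E
```

```text
clock: 25.75
ee_pos: [0.5748, 0.2401, 0.1693]
tcp_rot: [-0.679, 0.195, 0.687, -0.171]
force: [-1.1, 0.2, -2.8]
width: 0.223
clock: 26.05
ee_pos: [0.5748, 0.239, 0.1705]
tcp_rot: [-0.679, 0.195, 0.687, -0.17]
force: [-0.5, 0.5, -2.3]
width: 0.222
(9, -5, 30)
now [0.5748 0.239  0.1705] F [-0.55  0.53 -2.33] w 0.222 t 26.05
  dpos [0.     0.0001 0.0001] drot [-0.08  0.11  0.07]
(-9, 5, 30)
now [0.5748 0.239  0.1705] F [-0.55  0.53 -2.33] w 0.222 t 26.05
  dpos [0.0003 0.0207 0.0001] drot [-0.08  0.11  0.07]
(-19, 24, 30)
now [0.5748 0.239  0.1705] F [-0.55  0.53 -2.33] w 0.222 t 26.05
  dpos [-0.0111  0.0388  0.0001] drot [-0.08  0.11  0.07]
(-35, 50, 30)
now [0.5748 0.239  0.1705] F [-0.55  0.53 -2.33] w 0.222 t 26.05
  dpos [-0.0257  0.0657  0.0001] drot [-0.08  0.11  0.07]
```

```bash
python3 -m handwheel '[{"claw":-1,"delta_pos":[0,0.007,0],"delta_rot":[0,0,0]},{"claw":-1,"delta_pos":[0,0.014,0],"delta_rot":[0,0,0]},{"claw":-1,"delta_pos":[0.0002,0.0207,0],"delta_rot":[0,0,0]},{"claw":-1,"delta_pos":[0.0002,0.0207,0],"delta_rot":[0,0,0]},{"claw":-1,"delta_pos":[0.0002,0.0207,0],"delta_rot":[0,0,0]}]'
python3 -m handwheel '[{"claw":-1,"delta_pos":[-0.006,0.009,0],"delta_rot":[0,0,0]},{"claw":-1,"delta_pos":[-0.0113,0.0181,0],"delta_rot":[0,0,0]},{"claw":-1,"delta_pos":[-0.019,0.032,0],"delta_rot":[0,0,0]},{"claw":-1,"delta_pos":[-0.03,0.048,0],"delta_rot":[0,0,0]},{"claw":-1,"delta_pos":[-0.05,0.06,0],"delta_rot":[0,0,0]}]'
python3 - <<'E'
from h import *
m=camera_model("side");im=camera("side");cv2.imwrite("pics/s8.png",im);cv2.imwrite("pics/t8.png",camera("top"))
go([.572,.16,.34],Rd(178))
# flange left/bottom edges along the four image directions
h=cv2.cvtColor(im,cv2.COLOR_BGR2HSV);g=cv2.cvtColor(im,6)
u,v=map(int,proj(m,[.572,.1625,.054]));print(u,v,"row:",h[v,u-34:u+34:2,1])
print("col",h[v-26:v+28:2,u,1])
E
```

```text
clock: 26.55
ee_pos: [0.5741, 0.2215, 0.1804]
tcp_rot: [-0.679, 0.195, 0.687, -0.171]
force: [0.4, -0.1, -2.1]
width: 0.23
clock: 27.05
ee_pos: [0.5726, 0.193, 0.2548]
tcp_rot: [-0.678, 0.196, 0.687, -0.171]
force: [0.5, 0.2, -2.1]
width: 0.228
now [0.5747 0.1948 0.2583] F [ 1.33  0.37 -1.89] w 0.227 t 27.15
  dpos [-0.0536  0.0708  0.0009] drot [ -0.14  -0.31 -29.72]
261 306 row: [84 84 84 77 24 14 14 16 16 14 15 14 16 28 37 55 70 82 85 83 87 82 72 43
 31 35 21 22 19 19 19 48 98 99]
col [ 38  38  40  25  15  15  17  17  15  18  27  30  30  82  92  92  95 100
  96  30  27  27  27  30  31  27  24]
```

```bash
python3 -m handwheel '[{"claw":-1,"delta_pos":[-0.02,0.025,0],"delta_rot":[0,0,-6]},{"claw":-1,"delta_pos":[-0.04,0.05,0],"delta_rot":[0,0,-14]},{"claw":-1,"delta_pos":[-0.054,0.071,0.001],"delta_rot":[0,0,-22]},{"claw":-1,"delta_pos":[-0.054,0.071,0.001],"delta_rot":[0,0,-29.8]},{"claw":-1,"delta_pos":[-0.054,0.071,0.001],"delta_rot":[0,0,-29.8]}]'
python3 -m handwheel '[{"claw":-1,"delta_pos":[0,0,0],"delta_rot":[0,0,0]},{"claw":-1,"delta_pos":[0,0,0],"delta_rot":[0,0,0]},{"claw":-1,"delta_pos":[0,0,0],"delta_rot":[0,0,0]}]'
python3 - <<'E'
from h import *
go([.615,-.0245,.34],Rd(178))
E
```

```text
clock: 27.65
ee_pos: [0.571, 0.1577, 0.3389]
tcp_rot: [0.708, -0.014, -0.706, -0.015]
force: [0.2, -0.3, -2.3]
width: 0.224
clock: 27.95
ee_pos: [0.5707, 0.1611, 0.3339]
tcp_rot: [-0.705, 0.014, 0.709, 0.01]
force: [0.3, 1.0, -1.9]
width: 0.228
now [0.5707 0.1611 0.3339] F [ 0.25  1.01 -1.88] w 0.228 t 27.95
  dpos [-0.0052  0.184  -0.0507] drot [ 0.04  0.26 -0.36]
```

```bash
python3 -m handwheel '[{"claw":-1,"delta_pos":[0,0.045,-0.012],"delta_rot":[0,0,0]},{"claw":-1,"delta_pos":[0,0.09,-0.025],"delta_rot":[0,0,0]},{"claw":-1,"delta_pos":[0,0.135,-0.04],"delta_rot":[0,0,0]},{"claw":-1,"delta_pos":[0,0.184,-0.051],"delta_rot":[0,0,0]},{"claw":-1,"delta_pos":[0,0.184,-0.051],"delta_rot":[0,0,0]}]'
python3 -m handwheel '[{"claw":-1,"delta_pos":[0.04,0,0],"delta_rot":[0,0,0]},{"claw":-1,"delta_pos":[0.08,0,0],"delta_rot":[0,0,0]},{"claw":-1,"delta_pos":[0.12,0,0],"delta_rot":[0,0,0]},{"claw":-1,"delta_pos":[0.145,0,0],"delta_rot":[0,0,0]},{"claw":-1,"delta_pos":[0.145,0,0],"delta_rot":[0,0,0]}]'
python3 -m handwheel '[{"claw":-1,"delta_pos":[0,0,0],"delta_rot":[0,0,0]},{"claw":-1,"delta_pos":[0,0,0],"delta_rot":[0,0,0]},{"claw":-1,"delta_pos":[0,0,0],"delta_rot":[0,0,0]}]'
python3 - <<'E'
from h import *
go([.6185,-.0245,.187],Rd(178));go([.7108,-.0275,.187],Rd(178))
E
```

```text
clock: 28.45
ee_pos: [0.616, -0.0298, 0.3346]
tcp_rot: [-0.705, 0.017, 0.709, 0.012]
force: [-0.4, 0.7, -3.1]
width: 0.22
clock: 28.95
ee_pos: [0.6123, -0.0251, 0.1856]
tcp_rot: [-0.702, 0.014, 0.712, 0.01]
force: [0.2, 0.7, -1.8]
width: 0.227
clock: 29.25
ee_pos: [0.6163, -0.0255, 0.1933]
tcp_rot: [0.708, -0.014, -0.706, -0.011]
force: [0.5, 0.2, -3.4]
width: 0.226
now [ 0.6163 -0.0255  0.1933] F [ 0.49  0.24 -3.44] w 0.226 t 29.25
  dpos [ 0.0063 -0.0011 -0.0022] drot [-0.02 -0.13 -0.17]
now [ 0.6163 -0.0255  0.1933] F [ 0.49  0.24 -3.44] w 0.226 t 29.25
  dpos [ 0.0065 -0.0013 -0.0945] drot [-0.02 -0.13 -0.17]
```

```bash
python3 -m handwheel '[{"claw":-1,"delta_pos":[0.005,-0.0012,-0.015],"delta_rot":[0,0,0]},{"claw":-1,"delta_pos":[0.005,-0.0012,-0.03],"delta_rot":[0,0,0]},{"claw":-1,"delta_pos":[0.005,-0.0012,-0.045],"delta_rot":[0,0,0]},{"claw":-1,"delta_pos":[0.005,-0.0012,-0.06],"delta_rot":[0,0,0]},{"claw":-1,"delta_pos":[0.005,-0.0012,-0.06],"delta_rot":[0,0,0]}]'
python3 -m handwheel '[{"claw":-1,"delta_pos":[0,0,-0.01],"delta_rot":[0,0,0]},{"claw":-1,"delta_pos":[0,0,-0.02],"delta_rot":[0,0,0]},{"claw":-1,"delta_pos":[0,0,-0.032],"delta_rot":[0,0,0]},{"claw":-1,"delta_pos":[0,0,-0.032],"delta_rot":[0,0,0]},{"claw":-1,"delta_pos":[0,0,-0.032],"delta_rot":[0,0,0]}]'
python3 - <<'E'
from h import *
go([.7108,-.0275,.1802],Rd(178))
E
```

```text
clock: 29.75
ee_pos: [0.6771, -0.0269, 0.1871]
tcp_rot: [0.708, -0.014, -0.706, -0.012]
force: [-0.4, -0.2, -1.7]
width: 0.231
clock: 30.25
ee_pos: [0.707, -0.0281, 0.1859]
tcp_rot: [-0.706, 0.014, 0.708, 0.012]
force: [-0.7, 0.0, -2.3]
width: 0.223
now [ 0.707  -0.0281  0.1859] F [-0.7   0.01 -2.34] w 0.223 t 30.25
  dpos [ 0.0057 -0.0007 -0.0038] drot [-0.07  0.12 -0.2 ]
```

```bash
python3 -m handwheel '[{"claw":-1,"delta_pos":[0.002,0,-0.003],"delta_rot":[0,0,0]},{"claw":-1,"delta_pos":[0.004,0,-0.003],"delta_rot":[0,0,0]},{"claw":-1,"delta_pos":[0.005,0,-0.003],"delta_rot":[0,0,0]},{"claw":-1,"delta_pos":[0.005,0,-0.003],"delta_rot":[0,0,0]}]'
python3 -m handwheel '[{"claw":-1,"delta_pos":[0.001,0,0],"delta_rot":[0,0,0]},{"claw":-1,"delta_pos":[0.002,0,0],"delta_rot":[0,0,0]},{"claw":-1,"delta_pos":[0.002,0,0],"delta_rot":[0,0,0]}]'
```

```text
clock: 30.65
ee_pos: [0.7098, -0.0282, 0.1808]
tcp_rot: [-0.706, 0.014, 0.708, 0.011]
force: [-0.1, -0.1, -2.4]
width: 0.23
clock: 30.95
ee_pos: [0.7102, -0.0282, 0.1803]
tcp_rot: [-0.707, 0.014, 0.707, 0.011]
force: [-2.4, 1.0, 3.1]
width: 0.228
```

Handle rests on the tines. Opening and retreating upward.

```bash
python3 -m handwheel '[{"claw":-0.3,"delta_pos":[0,0,0],"delta_rot":[0,0,0]},{"claw":0,"delta_pos":[0,0,0],"delta_rot":[0,0,0]},{"claw":0.5,"delta_pos":[0,0,0],"delta_rot":[0,0,0]},{"claw":1,"delta_pos":[0,0,0],"delta_rot":[0,0,0]},{"claw":1,"delta_pos":[0,0,0],"delta_rot":[0,0,0]}]'
python3 -m handwheel '[{"claw":1,"delta_pos":[0,0,0],"delta_rot":[0,0,0]},{"claw":1,"delta_pos":[0,0,0],"delta_rot":[0,0,0]},{"claw":1,"delta_pos":[-0.01,0,0],"delta_rot":[0,0,0]},{"claw":1,"delta_pos":[-0.03,0,0],"delta_rot":[0,0,0]},{"claw":1,"delta_pos":[-0.06,0,0],"delta_rot":[0,0,0]}]'
python3 -m handwheel '[{"claw":1,"delta_pos":[-0.03,0,0.02],"delta_rot":[0,0,0]},{"claw":1,"delta_pos":[-0.06,0,0.03],"delta_rot":[0,0,0]},{"claw":1,"delta_pos":[-0.1,0,0.05],"delta_rot":[0,0,0]},{"claw":1,"delta_pos":[-0.1,0,0.05],"delta_rot":[0,0,0]},{"claw":1,"delta_pos":[-0.1,0,0.05],"delta_rot":[0,0,0]}]'
python3 - <<'E'
from h import *
go([.66,-.0274,.3388],Rd(180))
m=camera_model("wrist");im=camera("wrist");cv2.imwrite("pics/w9.png",im);g=cv2.cvtColor(im,6)
u,v=proj(m,[.7107,-.0287,.2]);print("handle pred px",u,v);u,v=int(u),int(v)
for d in(-40,0,40):print(d,g[v+d,u-26:u+36:2])
print(g[v-70:v+72:4,u])
c=camera("side");s0=cv2.imread("pics/side0.png");d=cv2.absdiff(c,s0).max(2)
ms=camera_model("side")
for n,p in dict(puller=(.71,-.028,.18),foot=(.71,-.028,.035),marker=(.36,.014,0),tape=(.321,-.337,.05),oroll=(.4595,-.1395,.125),roll=(.5605,-.371,.125),packA=(.602,.291,.054),packC=(.446,.198,.054),packD=(.479,.323,.054)).items():
    a,b=map(int,proj(ms,p));w=d[max(0,b-12):b+12,max(0,a-12):a+12];print(n,(a,b),"diff med/90%",np.median(w),np.percentile(w,90))
cv2.imwrite("pics/s9.png",c);cv2.imwrite("pics/t9.png",camera("top"))
h=cv2.cvtColor(c,cv2.COLOR_BGR2HSV);u,v=map(int,proj(ms,[.572,.1625,.054]));print("plug row",u,h[v,u-34:u+34:2,1]);print("col",v,h[v-26:v+30:2,u,1])
E
```

```text
clock: 31.45
ee_pos: [0.7102, -0.0282, 0.1789]
tcp_rot: [-0.706, 0.014, 0.708, 0.011]
force: [0.1, 0.3, -0.2]
width: 0.978
clock: 31.95
ee_pos: [0.7095, -0.028, 0.2385]
tcp_rot: [-0.705, 0.014, 0.709, 0.011]
force: [0.2, 0.1, 0.5]
width: 0.997
clock: 32.45
ee_pos: [0.6604, -0.0257, 0.3422]
tcp_rot: [0.708, -0.013, -0.706, -0.012]
force: [0.7, -1.0, -1.9]
width: 0.998
now [ 0.6604 -0.0257  0.3422] F [ 0.73 -1.05 -1.89] w 0.998 t 32.45
  dpos [0.0034 0.0017 0.0004] drot [-2.05 -0.19 -0.13]
handle pred px 242.13298026838387 225.16213027734995
-40 [103 101 100 102 101  99  39  43  47  55  58  59  62  64  68  72  73  65
  50  36  33  25  24  24  14  33  47  47  46  46  42]
0 [ 36  40  39  34  50  79  75  44  41  48  55  56  58  61  66  62  62  61
  52  39  34  27  23  20  22  17  91 102 101 102 101]
40 [94 97 97 96 95 98 98 96 57 40 44 54 56 53 54 53 49 49 48 40 40 33 22 26
 22 64 98 97 98 96 95]
[ 54 104 102  42  25  34  57  64  62  67  63  65  66  62  63  63  62  60
  61  62  60  59  60  60  59  57  56  53  53  53  50  49 144 214 202 161]
puller (269, 190) diff med/90% 6.0 19.0
foot (273, 234) diff med/90% 7.0 11.0
marker (379, 327) diff med/90% 62.0 101.0
tape (477, 231) diff med/90% 38.0 46.0
oroll (386, 229) diff med/90% 8.0 9.0
roll (405, 161) diff med/90% 40.0 55.0
packA (208, 338) diff med/90% 10.0 14.0
packC (294, 348) diff med/90% 6.0 12.0
packD (239, 382) diff med/90% 9.0 16.0
plug row 261 [ 97  97 100  92  31  21  23  20  20  20  19  20  30  46  52  65  79  88
  88  92  90  86  74  36  29  39  42  39  42  39  39  74  97  96]
col 306 [ 99 100  97  56  21  22  20  20  22  25  45  44  45  88  98  99  99 102
  80  18  19  18  17  17  18  24  34  31]
```

Run:
```python
from h import *
t=cv2.imread("pics/t9.png");m=camera_model("top")
h=cv2.cvtColor(t,cv2.COLOR_BGR2HSV)
w=((h[...,1]<45)&(h[...,2]>120)).astype(np.uint8);w[:, :330]=0;w[:190]=0;w[330:]=0;w[:,520:]=0
cs,_=cv2.findContours(w,cv2.RETR_EXTERNAL,cv2.CHAIN_APPROX_NONE)
for c in cs:
    if len(c)>60:e=cv2.minEnclosingCircle(c);print(np.round(e[0],1),round(e[1],1),onz(m,*e[0],.125).round(4))
d=cv2.absdiff(t,cv2.imread("pics/top0.png")).max(2)
for n,(u,v) in dict(marker=(313,318),tape=(450,333),knife=(265,163),small=(380,190)).items():print(n,np.median(d[v-8:v+8,u-8:u+8]))
```

```text
[375.3 280.3] 37.4 [ 0.4594 -0.139   0.125 ]
[469.6 237. ] 37.2 [ 0.561  -0.3699  0.125 ]
marker 75.0
tape 2.0
knife 54.0
small 2.0
```

Run:
```python
from h import *
b=lambda im:cv2.inRange(cv2.cvtColor(im,cv2.COLOR_BGR2HSV),(24,150,80),(34,255,255))
for n in("side0","s9","top0","t8"):
    k=b(cv2.imread(f"pics/{n}.png"))
    cs,_=cv2.findContours(k,0,1);c=max(cs,key=cv2.contourArea);print(n,cv2.contourArea(c),cv2.boundingRect(c))
for a,c,(u,v) in(("top0","t8",(313,318)),("side0","s8",(379,327)),("side0","s9",(379,327))):
    d=cv2.absdiff(cv2.imread(f"pics/{a}.png"),cv2.imread(f"pics/{c}.png")).max(2);print(a,c,np.median(d[v-15:v+15,u-15:u+15]))
```

```text
side0 79.0 (206, 256, 25, 12)
s9 189.0 (185, 255, 47, 22)
top0 30.0 (264, 158, 25, 13)
t8 12.5 (249, 153, 11, 5)
top0 t8 15.0
side0 s8 3.0
side0 s9 57.0
```

```bash
python3 -c "
from bench import workorder;print(workorder.sign_off())"
```

```text
the job is handed in; nothing more can be done
None
```

I pulled the plug with the puller and packed it flat in the empty corner of the returns box. The puller is back in its stand, and the job is handed in at about 32.5 s of the 70 s. The sign-off gave no verdict.

- **Reach:** I felt for the puller's reach on the bench. The foot centre was 142 mm below the point where the gripper held the handle.
- **Pull:** The plug came free with the wrist force last read at about 9 N, puller weight included. It then hung level on the foot, clear above the core. The fingers never touched it.
- **Last checks:**
  - The plug's outline matches a seated plug to about 1 px, roughly 1–2 mm off the empty place's centre.
  - The handle is back on the tines where it started.
  - Both rolls are within about 1 mm of their starting positions.
  - The packed plugs, marker and tape dispenser look unmoved.
- **Less certain:**
  - During lowering, the force reading stayed slightly high for a few millimetres. The picture showed the plug seated, so I took it as sensor noise.
  - In the last pictures the arm hid the marker from above, so I checked it in an earlier side view.
  - The knife was checked only by its outline in the side view, whose right end is where it was.

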